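Show the red test tile in the kiln to the record camera with an inspection mirror

ROBOT

A 7-joint arm with a two-finger parallel gripper is mounted at the origin on the work surface. World frame = base frame: x ahead of the robot, y to its left, z up, the work surface at z = 0. Lengths are in m, angles in rad, forces in N, time in s.
With the tool pointing down it reaches from about 0.4 to 0.85 m from the base axis. Payload 4.5 kg.
Tool frame: the origin (TCP) lies between the finger pads; the fingertips stand 25 mm ahead of it and the grasp point (between the pads) lies 6 mm ahead of it (r.tips_ahead is the distance from the TCP to the fingertips, in m); z points along the fingers, y is the direction in which the jaws open and shut (so a half turn about z gives the same grasp; the last joint's range is limited). The gripper opens to 88 mm and grips with 3 to 60 N. Pads are 18 mm wide; open, the fingers measure 123 mm over their backs; the gripper's body (75 mm by 187 mm) begins 45 mm behind the grasp point.
Start: joints at [1.157, 0.689, -0.195, 1.565, 0.157, 0.902, -0.215], TCP at [0.271, -0.563, 0.264] pointing down, gripper open.
Joint ranges: [-3.01, 3.01], [-0.46, 2.08], [-1.47, 1.51], [0.13, 2.56], [-1, 4.14], [0.04, 2.09], [-2.66, 2.66]. Speed limits (rad/s): [2.57, 2.57, 3.14, 3.14, 3.14, 3.14, 3.14].

INTERFACE

Orientations are given as a unit quaternion [x, y, z, w].
In Python, from plant import r, imaging gives the robot as it stands.
- The arm moves only by the tool send_rows, never from a script. Its argument "moves" is one flat list of numbers, 6 for each row, row after row: the shift along the tool's x, y, z in m, then the turn, a rotation vector about the tool's x, y, z in degrees. A call has exactly 5 rows; each row is the pose to reach, as a shift and turn from the pose measured when the call began, along the tool's axes at that moment; what a row does not reach only later rows make up. A row lasts 1/12 s, in which the tool goes at most 41.7 mm and 7.16 degrees, less where a joint would pass 70% of its speed; a pose out of reach is approached as far as the arm can. A call with a gripper value outside its range is refused whole. "claw" is the closure, from -1 (fully open) to 1 (shut), so that 0 is half open, set as the call begins (left out, the last holds). The fingers move at their own pace and stop on an object; "grip_force" is the grip in N (left out, the last holds). Time passes only in rows, so rows that repeat a pose let the fingers close, or fill a call up. It gives the time, the measured TCP pose, the force and the opening at its end, in the units of the state.
- r.get_state(): the state, without advancing time (a new reading comes with each control period).
- imaging.snapshot(name): name is "side" or "top" or "wrist"; returns a dict with "image" (384x512x3 uint8, red, green, blue), "depth" (384x512 float32, m along the optical axis (not along the pixel's ray), 0 where there is no reading), "mtx" (3x3 intrinsics, pixels), "D" ([k1, k2, p1, p2, k3] as OpenCV has them; the pictures are not rectified), "rvec" (rotation vector, rad) and "tvec" (3), from world to camera coordinates, as OpenCV has them. Camera axes: x right, y down, z forward; pixel columns grow to the right and rows downward; lengths in m; the calibration is good to about 2 mm. A picture is of the moment at which its call begins.
- r.finish_job(): hands the job in, once; it reports no verdict.
Trained networks look in a picture, given as the dict that the camera call returned (one of the last four; its "shot" number tells which), for a name from the list of things; names that differ only in an ending like _2 or _b are one class to them, and where a whole thing is asked for, a point or a joint stands for the part that bears it (a point fixed in the world has none). Each returns a list of dicts, best first, with "score" (0 to 1); they miss things now and then, are a little off and sometimes report something else, mostly with a low value. They report only what shows in the picture. A call takes as long as a camera call. They do not tell look-alikes from the thing itself.
- imaging.look_for(query, picture): "box" ([centre column, centre row, width, height] as shares, 0 to 1, of the picture: columns of its width, rows of its height, round what is visible of it).
- imaging.silhouettes(query, picture): "pixels" (384x512 bool, what is visible of it) and "box" ([centre column, centre row, width, height] as shares, 0 to 1, of the picture: columns of its width, rows of its height, round what is visible of it).
- imaging.pinpoint(query, picture): "point" ([column, row] as shares, 0 to 1, of the picture: columns of its width, rows of its height: a listed point, or the origin of a listed thing).
The state is a dict: "clock": time; "q": joint angles; "qd": joint speeds; "joint_torque": joint torques, N m; "tool_pos": TCP position; "eef_rot": TCP orientation; "contact_force": force on the tool from outside, world axes, zero at the start; "moment": the same for the moment, N m; "opening": opening from 0.0 (shut) to 1.0 (fully open).
Only numpy, scipy, OpenCV 4.12 (cv2) and the standard library are available. Lean on these libraries where they do the work, as an engineer would, in place of code of your own. Each camera call takes 0.05 s, during which the arm holds its last target.

TASK

The record camera looks level across the top of the small kiln and cannot see down into it. Raise the kiln's lid until it stands upright, then take the inspection mirror from its wooden rest and hold it over the middle of the chamber, level with the lens, angled so that the camera sees the red test tile in the middle of the glass. Finish while still holding the mirror steady at that angle; do not bump the camera, and leave the tiles and the other things on the bench where they are.

Things in the scene. Friction and masses are not known exactly. Their poses are not given: they have to be found in the camera images.
- kiln: small grey steel kiln with white fibre lining, fixed to the bench, 250 mm (its x) by 200 mm (its y), rim 115 mm above the bench; the chamber in it is 190 by 140 mm, its floor 35 mm above the bench. Origin: centre of its underside on the bench. Its x axis points from the kiln's middle to the camera, its y axis to the hinged edge of the lid, z up
- lid (a joint): the kiln's lid, 256 by 206 mm, 32 mm thick, 0.6 kg, hinged along the kiln's +y top edge. 0 = shut, 1.57 = standing upright (the free edge has gone up and over towards the kiln's +y), stop at 1.95. The stiff hinge leaves it where it is put; lifting it by the handle takes about 8 N
- lid_handle (a point): middle of the lid's handle: a round dark wooden bar, 12 mm thick, parallel to the kiln's x axis, 112 mm free between two steel posts, its axis 40 mm above the lid's outer face and 32 mm in from the lid's free edge. It is 189 mm from the hinge axis; with the lid shut, 187 mm above the bench and 70 mm from the kiln's middle line on the -y side; with the lid upright, 290 mm above the bench and 177 mm from the middle line on the +y side
- lid_hinge (a point): middle of the lid's hinge axis, which runs along the kiln's x axis 105 mm from its middle line on the +y side, 115 mm above the bench
- mirror_grip (a point): centre of the inspection mirror's straight blue plastic handle, 120 mm long, 14 mm wide, 16 mm high, lying level in the rest 55 mm above the bench; mirror 0.12 kg in all, balanced about 30 mm from the handle's centre towards the head. Its x axis runs along the handle towards the mirror head, z up as it lies. Between the two notched walls of the rest 76 mm of the handle is free
- mirror_face: the mirror head on the handle's thin steel stem: a square silver-blue mirror in a black frame, 64 by 64 by 5 mm, rigid with the handle. Origin: centre of the glass, 140 mm from the handle's centre along the handle's axis. Its z axis is the glass's normal, out of the reflecting side: as it lies it points 45 degrees down and away from the handle (handle frame: +0.707 x, -0.707 z); its y axis is the handle's y axis
- tool_rest: wooden tool rest, fixed, base 120 by 60 by 10 mm with two notched walls (12 mm thick, 50 mm wide, top 59 mm above the bench, centred 44 mm either side of its middle along its x axis) in which the mirror's handle lies. Origin: centre of the underside
- camera: grey record camera on a steel post with a round dark foot, fixed beyond the kiln, 245 mm high. Origin: at the lens; the post stands 230 mm from the kiln's middle along the kiln's x axis
- lens (a point): centre of the front of the camera's lens, 221 mm above the bench, 180 mm from the kiln's middle along its x axis; the camera looks level along the kiln's -x direction
- view_point (a point): the point over the middle of the chamber, level with the lens (221 mm above the bench, on the lens's axis), where the centre of the mirror glass belongs
- aim_near (a point): point in the air between lens and chamber floor: with the red tile on the place farthest from the camera (kiln x about -50 mm, y +20 mm) and the glass at view_point, the mirror's normal must pass through it for the tile to appear in the middle of the glass (equal angles to lens and tile)
- aim_mid (a point): the same for the middle place (kiln x about 0, y -25 mm)
- aim_far (a point): the same for the place nearest the camera (kiln x about +50 mm, y +20 mm)
- red_tile_top (a point): centre of the top of the red tile: a glass test tile 36 by 36 by 6 mm with a red field, loose on the chamber floor in one of three places
- amber_tile_top (a point): the same, amber tile
- teal_tile_top (a point): the same, teal tile
- frit_jar: jar with a white lid, 90 mm wide, 115 mm high; origin at its underside
- mug: dark red mug, 80 mm wide, 95 mm high; origin at its underside
- squeeze_bottle: pink bottle, 64 mm wide, 190 mm high; origin at its underside
- mixing_cup: clear plastic cup, 72 mm wide, 75 mm high; origin at its underside
- brush: flat brush lying on the bench, 200 mm long, 20 mm high; origin at its underside near the middle
Not all that is in view belongs to the job. Leave any green look-alike of the part that bears mirror_grip alone.

How it is judged:
By the outcome, as a careful person would: the job done as asked, in the order asked, and still so for the second after the job is handed in, while the arm keeps its last pose, push and grip.
It also fails if it takes over 58 s, if anything falls off the work surface, if the arm or the gripper's body presses on something with over 40 N, if the wrist force passes 120 N, or if a joint passes its speed limit or range.

## Working session

There is one attempt and no reset: what is moved stays moved. The work goes in short steps, Python scripts to look and compute and a tool call to move; the robot and the scene stay as the last step left them, time stands still between calls to the robot, and variables do not carry over. Pictures are saved under pics/ and viewed, and the job is handed in when it is done.

Besides the shell and the picture viewer there is one more tool, called after "Call:" as name(argument=value, ...), one argument or row to a line, values as JSON. send_rows: Moves the arm, as the interface text tells. Its arguments: {"type":"object","properties":{"moves":{"type":"array"},"claw":{"type":"number"},"grip_force":{"type":"number"}},"required":["moves"]}

```bash
ls -la; mkdir -p pics; cat > h.py <<'E'
import numpy as np, cv2
from scipy.spatial.transform import Rotation as R
from plant import r, imaging
def save(im,name,scale=1.5):
    im=cv2.resize(im,None,fx=scale,fy=scale,interpolation=cv2.INTER_CUBIC)
    cv2.imwrite('pics/'+name,cv2.cvtColor(im,cv2.COLOR_RGB2BGR))
def cam(p):
    Rm=cv2.Rodrigues(np.array(p['rvec'],float))[0]; t=np.array(p['tvec'],float).ravel()
    return Rm,t
def ray(p,uv):
    Rm,t=cam(p)
    n=cv2.undistortPoints(np.array([[uv]],float),np.array(p['mtx'],float),np.array(p['D'],float))[0,0]
    d=Rm.T@np.array([n[0],n[1],1.]); o=-Rm.T@t
    return o,d   # d scaled to depth 1
def atz(p,uv,z):
    o,d=ray(p,uv); return o+d*(z-o[2])/d[2]
def atdepth(p,uv):
    c,rw=int(round(uv[0])),int(round(uv[1]))
    w=p['depth'][max(0,rw-1):rw+2,max(0,c-1):c+2]; w=w[w>0]
    if len(w)==0: return None
    o,d=ray(p,uv); return o+d*np.median(w)
def proj(p,X):
    return cv2.projectPoints(np.array(X,float).reshape(-1,1,3),np.array(p['rvec'],float),np.array(p['tvec'],float),np.array(p['mtx'],float),np.array(p['D'],float))[0][:,0]
def px(s): return np.array([s[0]*512,s[1]*384])
E
python3 - <<'E'
from h import *
np.set_printoptions(precision=4,suppress=True)
s=r.get_state();print(s)
for n in ['side','top','wrist']:
    p=imaging.snapshot(n); save(p['image'],n+'0.png'); print(n,p['shot'] if 'shot' in p else p.keys(), -cam(p)[0].T@cam(p)[1])
    for q in ['lid_handle','lid_hinge','mirror_grip','mirror_face','kiln','camera','lens','tool_rest']:
        for d in imaging.pinpoint(q,p)[:3]:
            u=px(d['point']); print(q,round(d['score'],2),u,atdepth(p,u))
E
```

```text
total 12
drwxr-xr-x  3 agent agent 4096 Dec  7 04:26 .
drwxr-xr-x 23 root  root  4096 Dec  7 04:26 ..
drwxr-xr-x  2 agent agent 4096 Dec  7 04:26 pics
{'clock': 0.0, 'q': array([ 1.1568,  0.69  , -0.1945,  1.5663,  0.1573,  0.9025, -0.2151]), 'qd': array([ 0.0007, -0.0018, -0.0001, -0.0003,  0.    , -0.0006,  0.0001]), 'joint_torque': array([ -0.0002, -52.7568,  -1.2668, -15.343 ,  -0.0526,   0.0065,
         0.0001]), 'tool_pos': array([ 0.2703, -0.5629,  0.2629]), 'eef_rot': array([ 0.975 ,  0.2221, -0.0003, -0.0009]), 'contact_force': array([-0.244 , -0.0181, -0.1608]), 'moment': array([-0.0103, -0.017 ,  0.0476]), 'opening': 0.9999319614727229}
side 1 [-0.043   0.9988  0.9637]
lid_handle 0.73 [262.5024 163.0848] [ 0.6135 -0.0388  0.2186]
lid_handle 0.55 [236.3904 178.0992] [0.6893 0.0417 0.1641]
lid_hinge 0.82 [239.9232 202.5984] [0.6244 0.1124 0.1104]
mirror_grip 0.63 [311.3984 176.7168] [ 0.4993 -0.2859  0.0538]
mirror_grip 0.5 [250.88   250.7904] [0.4955 0.2312 0.0134]
mirror_grip 0.43 [352.2048 194.304 ] [ 0.2996 -0.3054  0.0171]
mirror_face 0.65 [285.184  170.9184] [ 0.6294 
[... 558 characters left out ...]
 -0.2881  0.0618]
mirror_grip 0.69 [337.92   269.4144] [ 0.3088 -0.3422  0.0207]
mirror_grip 0.61 [191.0784 222.4896] [0.4746 0.2274 0.0203]
mirror_face 0.7 [251.6992 130.7904] [0.8445 0.0037 0.0153]
mirror_face 0.64 [173.7216 247.7184] [0.3758 0.2918 0.012 ]
mirror_face 0.59 [304.9984 283.6992] [ 0.2523 -0.2149  0.0279]
camera 0.96 [249.088  128.4096] [0.7948 0.0138 0.2358]
camera 0.64 [327.7824 215.1168] [ 0.5134 -0.2928  0.0652]
lens 0.57 [248.6784 129.792 ] [0.793  0.0152 0.2234]
lens 0.49 [375.1936 266.688 ] [ 0.3216 -0.4886  0.0204]
tool_rest 0.63 [326.8096 222.4896] [ 0.4854 -0.2896  0.0636]
wrist 3 [ 0.3433 -0.528   0.3841]
mirror_grip 0.73 [75.6224 36.288 ] [ 0.3124 -0.3346  0.0195]
```

View pics/top0.png

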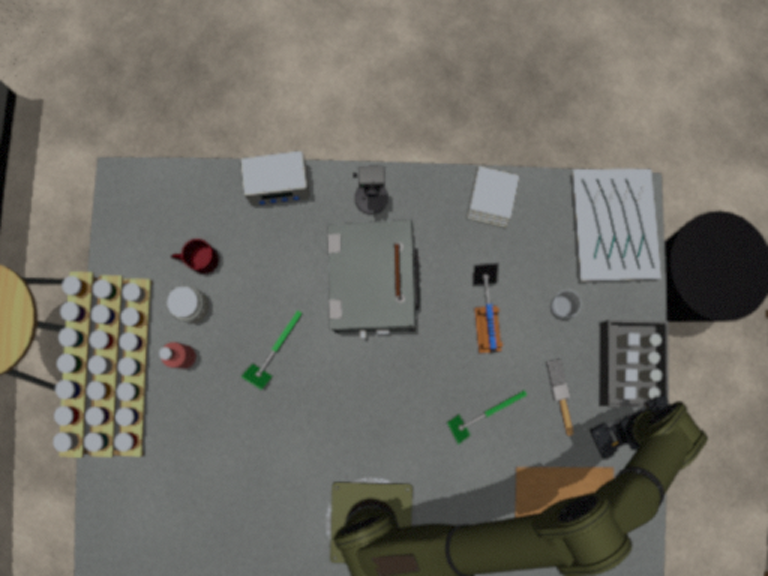

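View pics/side0.png

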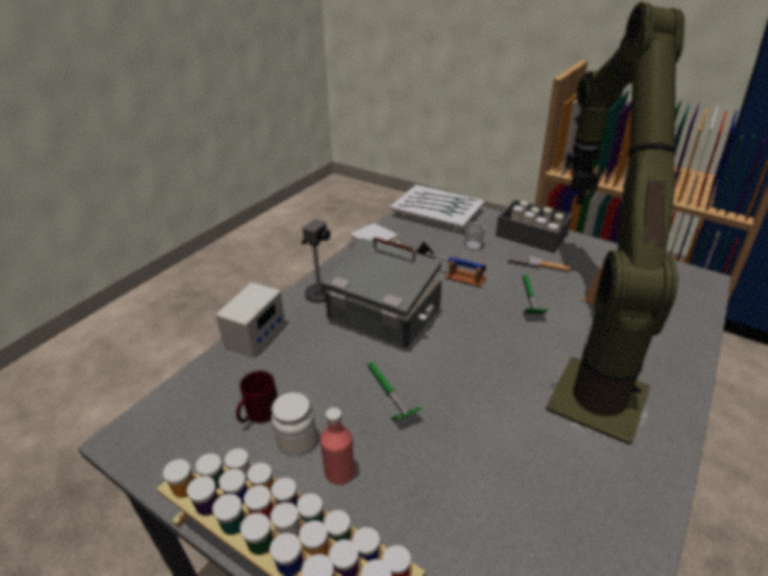

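View pics/wrist0.png

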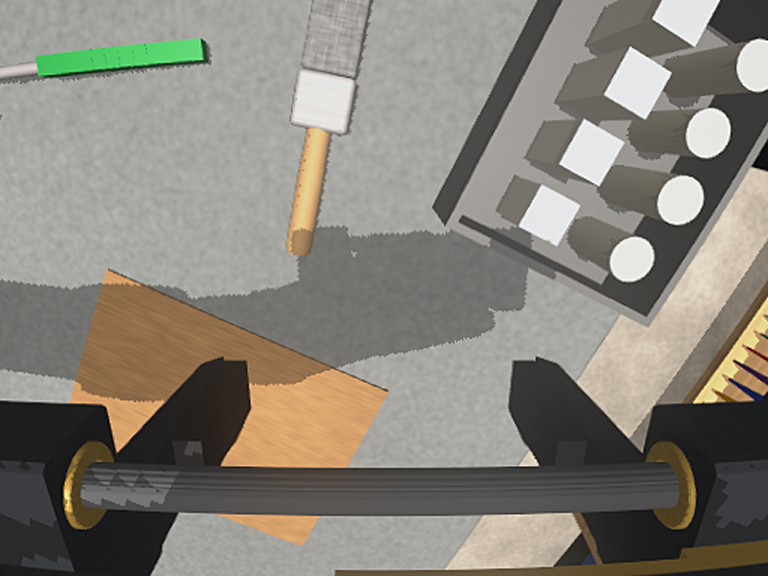

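```bash
python3 - <<'E'
from h import *
np.set_printoptions(precision=4,suppress=True)
P={n:imaging.snapshot(n) for n in ['top','side']}
for n,p in P.items():
    for q,z in [('lid',.147),('lid_handle',.187),('mirror_grip',.063),('mirror_face',.06),('tool_rest',.059),('camera',.245),('kiln',.1)]:
        for d in imaging.silhouettes(q,p)[:2]:
            m=d['pixels'].astype(np.uint8)
            ys,xs=np.nonzero(m)
            if len(xs)<5: continue
            rc=cv2.minAreaRect(np.stack([xs,ys],1).astype(np.float32)); b=cv2.boxPoints(rc)
            W=np.array([atz(p,u,z) for u in b])[:,:2]
            e=W[1]-W[0];f=W[2]-W[1]
            print(n,q,round(d['score'],2),len(xs),'c',W.mean(0),'L',np.linalg.norm(e),np.linalg.norm(f),'ang',np.degrees(np.arctan2(e[1],e[0])),np.degrees(np.arctan2(f[1],f[0])),'px',b.mean(0))
p=P['top']
im=p['image'][90:260,200:380]; save(im,'crop_top.png',4)
im=P['side']['image'][130:250,190:360]; save(im,'crop_side.png',4.5)
np.save('top.npy',p,allow_pickle=True)
E
```

```text
top lid 0.76 4082 c [0.6181 0.0174] L 0.21417862543793437 0.268988924602944 ang -85.99045529476751 -176.57122772565145 px [246.619  182.4753]
top lid_handle 0.89 3959 c [0.6118 0.0165] L 0.20782927599229611 0.2559847973826436 ang -85.99153218202136 -176.5711447435038 px [246.8203 182.5072]
top lid_handle 0.66 4801 c [0.6701 0.0122] L 0.21399379891947926 0.406625740980117 ang -88.27120060721484 -178.900402376463 px [248.5 167. ]
top mirror_grip 0.93 294 c [0.4282 0.2421] L 0.21336872945493657 0.059288422688085964 ang -39.47387642594389 -129.6327666589469 px [185.4319 233.9105]
top mirror_grip 0.9 387 c [ 0.5545 -0.2785] L 0.0618137335992683 0.22582733678702596 ang -88.21602960133559 -179.56014371030497 px [324.  204.5]
top mirror_face 0.72 186 c [ 0.6416 -0.2796] L 0.062465842240934405 0.05174818601266935 ang -83.44242420728244 -174.94657807189657 px [324.3966 181.7586]
top mirror_face 0.54 188 c [0.3648 0.2955] L 0.04581363429018113 0.0625306386719171 ang -33.59038972080009 -123.35164333179088 px [170.7635 250.3311]
top tool_rest 0.44 605 c [0.8505 0.024 ] L 0.08601721819435365 0.126
[... 1558 characters left out ...]
0.5593 -0.4577] L 0.06922014090798374 0.18312897943218007 ang -147.70479425184396 114.27959485095349 px [315.5 157. ]
side tool_rest 0.62 246 c [ 0.4806 -0.2294] L 0.09673047225537278 0.11847123978381156 ang -69.83589991144645 -171.95407351210017 px [309.8672 182.9393]
side camera 0.64 506 c [0.734  0.1486] L 0.39056173974020747 0.08285825827734689 ang -52.037488074798006 -158.10266522933577 px [209.3379 173.4448]
side camera 0.58 4727 c [0.5776 0.1601] L 0.4401810996821097 0.4749608861998111 ang -59.18622453708878 179.02630701399355 px [243.5 189. ]
side kiln 0.6 4633 c [ 0.7068 -0.0126] L 0.5251281336747936 0.5763302796332456 ang -59.90798759291263 177.21583172444738 px [243.3122 188.3258]
```

View pics/crop_top.png

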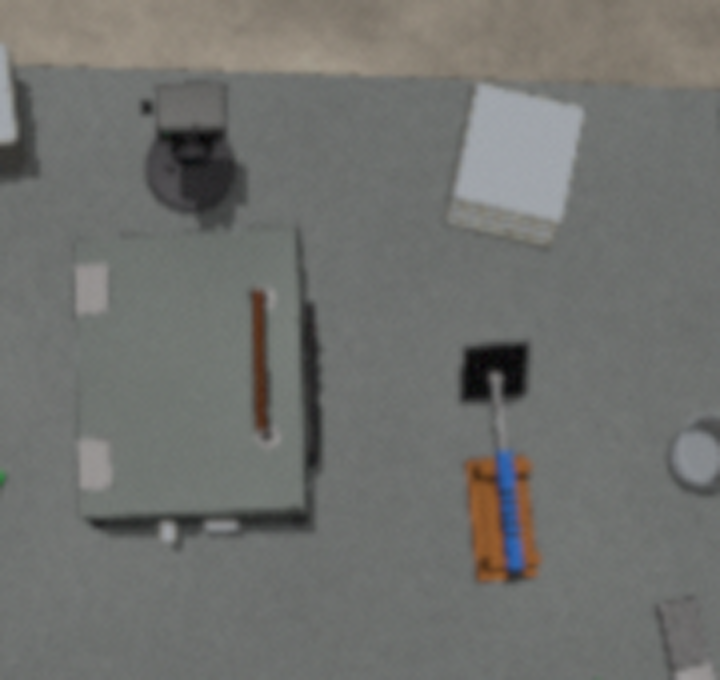

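View pics/crop_side.png

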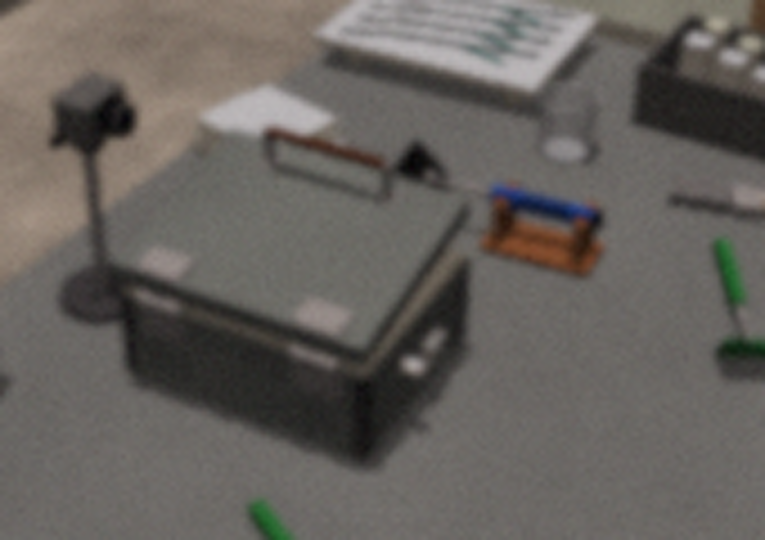

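Candidates for the mirror in the top view: the blue handle in the wooden rest (327,217), and green look-alikes at (191,222) and (338,269). The crop confirms the blue one. For the lid handle, the brown bar is at (265,180).

```bash
python3 - <<'E'
from h import *
np.set_printoptions(precision=4,suppress=True)
for n in ['top','side']:
    p=imaging.snapshot(n); im=p['image']
    hsv=cv2.cvtColor(im,cv2.COLOR_RGB2HSV).astype(int); H,S,V=[hsv[...,i] for i in range(3)]
    def seg(m,roi,z,name):
        M=np.zeros_like(m); M[roi[1]:roi[3],roi[0]:roi[2]]=m[roi[1]:roi[3],roi[0]:roi[2]]
        ys,xs=np.nonzero(M); W=np.array([atz(p,(x,y),z) for x,y in zip(xs,ys)])[:,:2]
        c=W.mean(0); u=np.linalg.svd(W-c)[2][0]; u*=np.sign(u[0]); t=(W-c)@u
        print(n,name,len(xs),'c',c,'ang',np.degrees(np.arctan2(u[1],u[0])),'ext',t.min(),t.max(),'mid',c+u*(t.min()+t.max())/2,'px',xs.mean(),ys.mean())
    if n=='top': r1=(255,155,275,205); r2=(315,195,340,240)
    else: r1=(245,155,282,175); r2=(295,165,330,182)
    seg((S>70)&((H<15)|(H>170)),r1,.188,'bar')
    seg((H>100)&(H<130)&(S>110),r2,.060,'blue')
    seg((H<15)&(S>140),(300,190,345,245) if n=='top' else (290,165,335,195),.03,'wood')
    if n=='top':
        d=imaging.silhouettes('lid',p)[0]['pixels'].astype(np.uint8)
        dd=p['depth']
        # lid corners manually by depth: world z map
        vs,us=np.mgrid[130:240,210:290]
        Z=np.array([[ (lambda a:a[2] if a is not None else 0)(atdepth(p,(u,v))) for u in range(210,290)] for v in range(130,240)])
        m=(abs(Z-.147)<.015)
        num,lab,st,ce=cv2.connectedComponentsWithStats(m.astype(np.uint8)); k=1+np.argmax(st[1:,4])
        ys,xs=np.nonzero(lab==k); rc=cv2.minAreaRect(np.stack([xs+210,ys+130],1).astype(np.float32)); b=cv2.boxPoints(rc)
        W=np.array([atz(p,u,.147) for u in b]); print(W,W.mean(0),np.linalg.norm(W[1]-W[0]),np.linalg.norm(W[2]-W[1]),np.median(Z[lab==k]))
E
```

```text
top bar 100 c [ 0.6231 -0.0456] ang 3.804198041684811 ext -0.059354153812663325 0.05940372540090405 mid [ 0.6231 -0.0456] px 264.44 179.46
top blue 88 c [ 0.5072 -0.2901] ang 6.178275438012677 ext -0.05798759077774191 0.05346747313565095 mid [ 0.505  -0.2904] px 326.84090909090907 216.85227272727272
top wood 217 c [ 0.4985 -0.2799] ang 6.839693043947338 ext -0.054909727465690686 0.05755722509407247 mid [ 0.4998 -0.2798] px 322.93548387096774 219.6820276497696
[[ 0.7365  0.134   0.147 ]
 [ 0.7472  0.0173  0.147 ]
 [ 0.4885 -0.0057  0.147 ]
 [ 0.4781  0.1087  0.147 ]] [0.6126 0.0636 0.147 ] 0.11712229737430761 0.2597756131219192 0.15402730296074219
side bar 51 c [ 0.6406 -0.0855] ang 4.504234413247165 ext -0.05328778049488512 0.06383705515183502 mid [ 0.6459 -0.0851] px 263.05882352941177 162.66666666666666
side blue 57 c [ 0.5063 -0.2878] ang 6.534279008674798 ext -0.0506533422330531 0.05285822754191745 mid [ 0.5074 -0.2877] px 310.35087719298247 174.98245614035088
side wood 164 c [ 0.4921 -0.2613] ang 1.1266736613257635 ext -0.05637632375565375 0.06969052645640501 mid [ 0.4988 -0.2611] px 310.1219512195122 183.91463414634146
```

```bash
python3 - <<'E'
from h import *
from scipy.optimize import least_squares
np.set_printoptions(precision=4,suppress=True)
pt,ps=imaging.snapshot('top'),imaging.snapshot('side')
def tri(a,b):
    o1,d1=ray(pt,a);o2,d2=ray(ps,b)
    A=np.stack([d1,-d2],1); t=np.linalg.lstsq(A,o2-o1,rcond=None)[0]
    x,y=o1+d1*t[0],o2+d2*t[1]; return (x+y)/2,np.linalg.norm(x-y)
print('bar',tri((264.44,179.46),(263.06,162.67)))
print('blue',tri((326.84,216.85),(310.35,174.98)))
for q in ['lid_hinge','camera','lens','mirror_face','tool_rest','view_point','red_tile_top','lid_handle']:
    a=imaging.pinpoint(q,pt);b=imaging.pinpoint(q,ps)
    if a and b: print(q,a[0]['score'],b[0]['score'],tri(px(a[0]['point']),px(b[0]['point'])),px(a[0]['point']),px(b[0]['point']))
# lid plane from top depth
pts=[]
for v in range(150,218,2):
    for u in range(222,274,2):
        X=atdepth(pt,(u,v)); pts.append(X)
pts=np.array(pts); m=(pts[:,2]>.14)&(pts[:,2]<.21)
A=np.c_[pts[:,:2],np.ones(len(pts))]
for _ in range(5):
    c=np.linalg.lstsq(A[m],pts[m,2],rcond=None)[0]; res=pts[:,2]-A@c; m=abs(res)<.008
print('plane',c,'tilt deg',np.degrees(np.arctan(np.hypot(c[0],c[1]))),m.sum(),len(m),'dir',np.degrees(np.arctan2(c[1],c[0])),res[m].std())
E
```

```text
bar (array([ 0.617 , -0.0454,  0.2163]), np.float64(0.0032647425193166346))
blue (array([ 0.5073, -0.2904,  0.0582]), np.float64(6.576768879032202e-05))
lid_hinge 0.78 0.9 (array([0.6161, 0.108 , 0.1079]), np.float64(0.012040744142736592)) [222.9248 185.0112] [240.7936 202.9824]
camera 0.89 0.7 (array([0.7885, 0.022 , 0.2309]), np.float64(0.006654337652319211)) [246.2208 129.6   ] [219.8016 155.5968]
lens 0.62 0.72 (array([ 0.4688, -0.0082,  0.3722]), np.float64(0.5601143959597801)) [250.6752 128.4096] [363.008  178.0992]
mirror_face 0.69 0.54 (array([ 0.4247, -0.0706,  0.1438]), np.float64(0.4011255769903748)) [264.2944 180.5184] [354.0992 207.2064]
tool_rest 0.67 0.67 (array([ 0.5087, -0.2891,  0.0049]), np.float64(0.006242040835771399)) [324.608  218.3808] [308.48   184.2816]
view_point 0.9 0.61 (array([0.6201, 0.0082, 0.2298]), np.float64(0.003377334431494951)) [249.088  177.4848] [255.1808 165.504 ]
lid_handle 0.83 0.84 (array([ 0.6205, -0.0495,  0.2067]), np.float64(0.007363053913711678)) [266.1888 180.288 ] [261.5808 163.8144]
plane [ 0.0079 -0.178   0.1625] tilt deg 10.099990104165213 852 884 dir -87.46014594464359 0.0019588245992093315
```

```bash
cat >> h.py <<'E'
np.set_printoptions(precision=4,suppress=True)
def go(pos,Rt,n=1):
    s=r.get_state(); R0=R.from_quat(s['eef_rot']); d=R0.inv().apply(np.array(pos)-s['tool_pos'])
    rv=(R0.inv()*Rt).as_rotvec(degrees=True)
    print('t',s['clock'],'pos',s['tool_pos'],'open',s['opening'],'F',s['contact_force'],'q',s['q'])
    print('shift',d,'turn',rv)
def tool(yaw,tilt=0):
    # tool z down, x heading yaw (deg); tilt>0: tool leans so z points forward(+x) and down
    x=np.array([np.cos(np.radians(yaw)),np.sin(np.radians(yaw)),0]); z=np.array([0,0,-1.])
    t=np.radians(tilt); zz=z*np.cos(t)+x*np.sin(t); xx=x*np.cos(t)-z*np.sin(t)
    yy=np.cross(zz,xx); return R.from_matrix(np.stack([xx,yy,zz],1))
E
python3 - <<'E'
from h import *
go([0.617,-0.0454,.292],tool(3.7))
E
```

```text
t 3.2 pos [ 0.2706 -0.5634  0.2637] open 1.0045660258101667 F [ 1.1953 -0.6042  0.6518] q [ 1.1568  0.6891 -0.1946  1.5653  0.1573  0.9025 -0.2151]
shift [ 0.5365 -0.3169 -0.0283] turn [ 0.0046 -0.0012 21.9605]
```

Call:
send_rows(
  moves=[0.034, -0.02, -0.02, 0, 0, 0, 0.068, -0.04, -0.03, 0, 0, 0, 0.102, -0.06, -0.03, 0, 0, 0, 0.136, -0.08, -0.03, 0, 0, 0, 0.17, -0.1, -0.03, 0, 0, 0],
)

```text
clock: 3.62
tool_pos: [0.3815, -0.3981, 0.2942]
eef_rot: [0.975, 0.222, 0.0, 0.0]
contact_force: [-0.2, -0.6, -1.0]
opening: 1.0
```

Call:
send_rows(
  moves=[0.034, -0.02, 0, 0, 0, 0, 0.068, -0.04, 0, 0, 0, 0, 0.102, -0.06, 0, 0, 0, 0, 0.136, -0.08, 0, 0, 0, 0, 0.17, -0.1, 0, 0, 0, 0],
)

```text
clock: 4.03
tool_pos: [0.4923, -0.2326, 0.2944]
eef_rot: [0.975, 0.222, 0.001, 0.001]
contact_force: [0.8, -0.2, 0.1]
opening: 0.999
```

```bash
python3 - <<'E'
from h import *
go([0.617,-0.0454,.292],tool(3.7))
E
```

```text
t 4.0333 pos [ 0.4923 -0.2326  0.2944] open 0.9988200799370753 F [ 0.8144 -0.2248  0.0811] q [ 0.4703  0.5432 -0.1827  1.7739  0.1277  0.8345 -0.8957]
shift [ 0.1934 -0.1148  0.0024] turn [ 0.0655 -0.0557 21.9421]
```

Call:
send_rows(
  moves=[0.033, -0.02, 0, 0, 0, 4.4, 0.067, -0.04, 0, 0, 0, 8.8, 0.102, -0.06, 0, 0, 0, 13.2, 0.136, -0.08, 0, 0, 0, 17.6, 0.17, -0.1, 0, 0, 0, 22],
)

```text
clock: 4.45
tool_pos: [0.6032, -0.067, 0.2946]
eef_rot: [1.0, 0.03, 0.001, 0.0]
contact_force: [0.6, 0.2, 0.0]
opening: 1.004
```

```bash
python3 - <<'E'
from h import *
go([0.617,-0.0454,.292],tool(3.7))
p=imaging.snapshot('wrist'); save(p['image'],'w1.png')
E
```

```text
t 4.45 pos [ 0.6032 -0.067   0.2946] open 1.004056766081515 F [0.6495 0.1678 0.004 ] q [ 0.0631  0.625  -0.0505  1.5919  0.0381  0.9241 -1.5116]
shift [ 0.0151 -0.0208  0.0026] turn [ 0.0575 -0.0851 -0.2612]
```

View pics/w1.png

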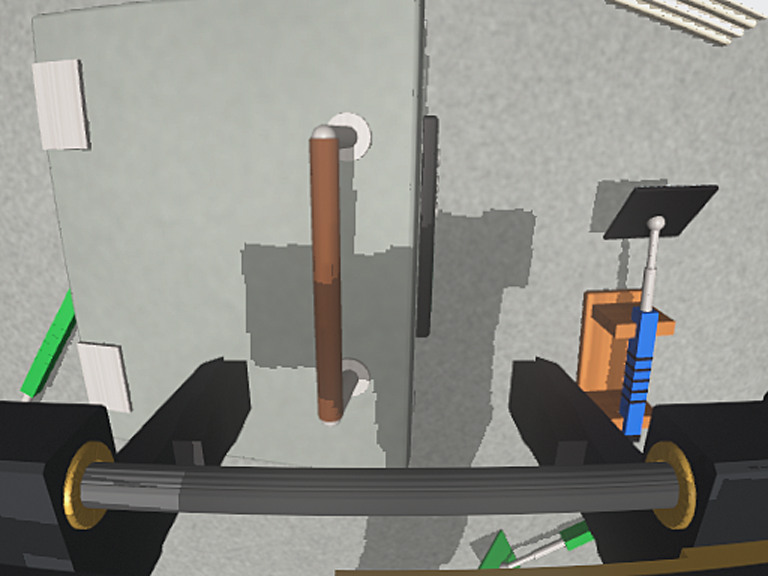

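```bash
python3 - <<'E'
from h import *
p=imaging.snapshot('wrist')
for u in [(216,90),(219.5,277)]:
    print(atz(p,u,.2163),atdepth(p,u))
for u in [(217,120),(218,180),(219,250)]: print('d',atdepth(p,u), atz(p,u,.2163))
# lid plane
pts=[]
for v in range(10,300,6):
    for u in list(range(70,195,6)):
        X=atdepth(p,(u,v)); 
        if X is not None: pts.append(X)
pts=np.array(pts); m=abs(pts[:,2]-.165)<.03
A=np.c_[pts[:,:2],np.ones(len(pts))]
for _ in range(5):
    c=np.linalg.lstsq(A[m],pts[m,2],rcond=None)[0]; res=pts[:,2]-A@c; m=abs(res)<.006
print('plane',c,np.degrees(np.arctan(np.hypot(c[0],c[1]))),m.sum(),np.degrees(np.arctan2(c[1],c[0])),res[m].std())
E
```

```text
[ 0.686  -0.0281  0.2163] [ 0.6856 -0.023   0.1721]
[ 0.5612 -0.035   0.2163] [ 0.5336 -0.0316  0.1728]
d [ 0.6644 -0.0247  0.1726] [ 0.6686 -0.0294  0.2163]
d [ 0.6192 -0.0273  0.1731] [ 0.6314 -0.0315  0.2163]
d [ 0.5592 -0.0303  0.1727] [ 0.5823 -0.034   0.2163]
plane [ 0.0068 -0.1745  0.1635] 9.905974319576604 924 -87.75908206828862 0.0006285534390870495
```

```bash
python3 - <<'E'
from h import *
s=r.get_state(); print(s['tool_pos'],s['clock'])
p=imaging.snapshot('wrist'); save(p['image'],'w2.png')
print(p['mtx'],p['D'],-cam(p)[0].T@cam(p)[1])
print('depth row180',p['depth'][180,205:232]); print('row 120',p['depth'][120,205:232])
print('blue',atz(p,(640/1.5,375/1.5),.063),atdepth(p,(640/1.5,375/1.5)))
print('proj bar',proj(p,[0.617,-.0454,.2163]),proj(p,s['tool_pos']),proj(p,[0.617,-.0454,.1763]))
# lid edges: free edge at top left & hinge
print('corner fr near',atdepth(p,(406/1.5,460/1.5)),'hinge corner far',atdepth(p,(40/1.5,22/1.5)))
t=imaging.snapshot('top'); save(t['image'][120:240,200:340],'t2.png',5)
E
```

```text
[ 0.6058 -0.0591  0.2943] 4.55
[[327.8689   0.     252.6634]
 [  0.     327.8689 193.7883]
 [  0.       0.       1.    ]] [-0.0926  0.      0.      0.      0.    ] [ 0.6857 -0.0534  0.415 ]
depth row180 [0.2532 0.253  0.2524 0.2525 0.2501 0.2524 0.     0.2517 0.2513 0.2522
 0.2509 0.2508 0.2517 0.2508 0.2508 0.2509 0.2509 0.2036 0.2031 0.2016
 0.202  0.201  0.1995 0.1996 0.1997 0.2008 0.2004]
row 120 [0.2386 0.2382 0.2378 0.2371 0.2377 0.237  0.2379 0.2377 0.2379 0.2376
 0.2368 0.2375 0.2365 0.237  0.2369 0.2357 0.2354 0.1921 0.1906 0.1898
 0.1904 0.1904 0.1896 0.1895 0.1884 0.1889 0.1889]
blue [ 0.5162 -0.2794  0.063 ] [ 0.514  -0.2824  0.0583]
proj bar [[233.5372 199.3406]] [[253.1581 284.995 ]] [[236.7193 182.2544]]
corner fr near [ 0.5107 -0.081   0.1814] hinge corner far [ 0.7605  0.2322 -0.0011]
```

View pics/w2.png

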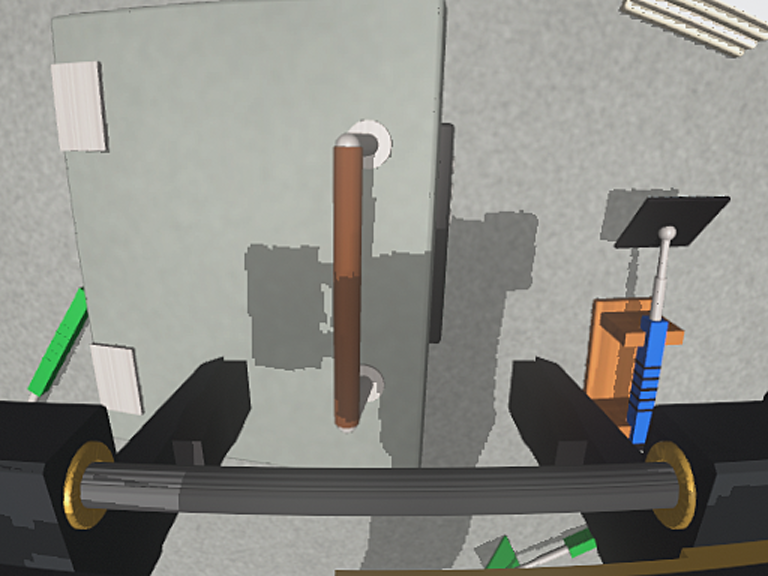

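View pics/t2.png

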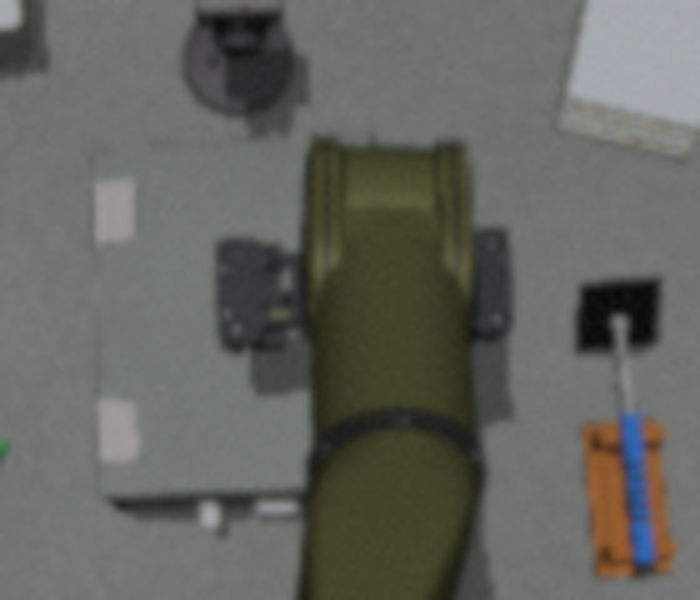

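```bash
python3 - <<'E'
from h import *
go([0.620,-0.0445,.223],tool(3.7))
E
```

```text
t 4.65 pos [ 0.6026 -0.0674  0.2941] open 0.9971150984400371 F [-0.0094 -0.9408  0.6578] q [ 0.0648  0.625  -0.0524  1.5935  0.0394  0.9232 -1.5049]
shift [ 0.0188 -0.0217  0.0711] turn [ 0.0496 -0.0484  0.1597]
```

Call:
send_rows(
  moves=[0.01, -0.012, 0, 0, 0, 0, 0.019, -0.022, 0.01, 0, 0, 0, 0.019, -0.022, 0.03, 0, 0, 0, 0.019, -0.022, 0.05, 0, 0, 0, 0.019, -0.022, 0.06, 0, 0, 0],
)

```text
clock: 5.07
tool_pos: [0.6185, -0.0451, 0.2313]
eef_rot: [0.999, 0.033, -0.002, 0.0]
contact_force: [-0.8, -0.0, 0.1]
opening: 1.0
```

```bash
python3 - <<'E'
from h import *
p=imaging.snapshot('wrist'); save(p['image'],'w3.png')
go([0.620,-0.0445,.223],tool(3.7))
E
```

```text
t 5.1167 pos [ 0.6178 -0.0452  0.2302] open 1.0003332701592718 F [-1.2295 -0.63   -2.0348] q [ 0.0254  0.7192 -0.0491  1.6172  0.046   0.8122 -1.548 ]
shift [ 0.0023 -0.0005  0.0071] turn [0.0416 0.3396 0.0937]
```

View pics/w3.png

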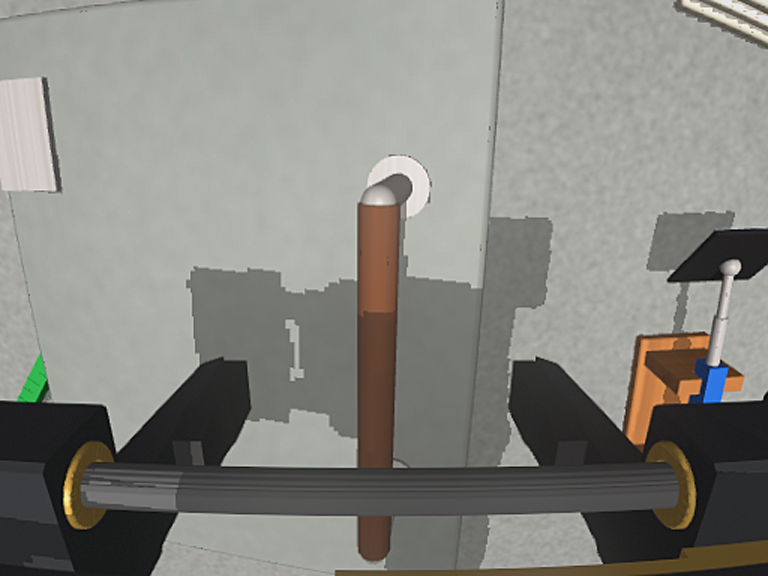

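The bar (column 378 of 768) lies centred between the fingers (columns 249 and 511). I'll close on it.

Call:
send_rows(
  moves=[0, 0, 0.007, 0, 0, 0, 0, 0, 0.008, 0, 0, 0, 0, 0, 0.008, 0, 0, 0, 0, 0, 0.008, 0, 0, 0, 0, 0, 0.008, 0, 0, 0],
)

```text
clock: 5.53
tool_pos: [0.6183, -0.0453, 0.2231]
eef_rot: [0.999, 0.033, -0.002, 0.0]
contact_force: [0.3, 0.7, 0.1]
opening: 0.999
```

Call:
send_rows(
  moves=[0, 0, 0, 0, 0, 0, 0, 0, 0, 0, 0, 0, 0, 0, 0, 0, 0, 0, 0, 0, 0, 0, 0, 0, 0, 0, 0, 0, 0, 0],
  claw=1,
  grip_force=25,
)

```text
clock: 5.95
tool_pos: [0.6183, -0.0453, 0.2232]
eef_rot: [0.999, 0.033, -0.002, 0.001]
contact_force: [0.0, -0.7, 0.2]
opening: 0.646
```

Call:
send_rows(
  moves=[0, 0, 0, 0, 0, 0, 0, 0, 0, 0, 0, 0, 0, 0, 0, 0, 0, 0, 0, 0, 0, 0, 0, 0, 0, 0, 0, 0, 0, 0],
)

```text
clock: 6.37
tool_pos: [0.6183, -0.0453, 0.2231]
eef_rot: [0.999, 0.033, -0.002, 0.0]
contact_force: [-0.1, 0.4, 0.3]
opening: 0.268
```

```bash
python3 - <<'E'
from h import *
go([0.620,-0.0445,.223],tool(3.7))
k=np.radians(3.7); ex=np.array([np.cos(k),np.sin(k)]); ey=np.array([-ex[1],ex[0]])
s=r.get_state(); R0=R.from_quat(s['eef_rot'])
a0=np.radians(147.5)
for th in [0,5,10,20,30,40,50,60,70,75,80]:
    a=a0-np.radians(th); dy=.189*(np.cos(a)-np.cos(a0)); dz=.189*(np.sin(a)-np.sin(a0))
    print(th,'world dy dz',dy,dz,'tool',R0.inv().apply([ey[0]*dy,ey[1]*dy,dz]))
E
```

```text
t 6.3667 pos [ 0.6183 -0.0453  0.2231] open 0.268274856501128 F [-0.1033  0.3687  0.3083] q [ 0.0253  0.7279 -0.0488  1.6239  0.047   0.7949 -1.5488]
shift [ 0.0018 -0.0006  0.0001] turn [0.0496 0.2301 0.0927]
0 world dy dz 0.0 0.0 tool [0. 0. 0.]
5 world dy dz 0.009457201943591934 0.013506284105098468 tool [-0.     -0.0094 -0.0135]
10 world dy dz 0.02005556660152193 0.026136923261810052 tool [-0.0001 -0.02   -0.0262]
20 world dy dz 0.044345073175987196 0.04839415533749375 tool [-0.0001 -0.0443 -0.0484]
30 world dy dz 0.07213049535721394 0.06609542149313419 tool [-0.0001 -0.0721 -0.0662]
40 world dy dz 0.10256758715232778 0.0787028777138652 tool [-0.0002 -0.1025 -0.0788]
50 world dy dz 0.1347315329290456 0.08583345282210048 tool [-0.0001 -0.1347 -0.0859]
60 world dy dz 0.16764504747068387 0.08727048790142143 tool [-0.0001 -0.1676 -0.0874]
70 world dy dz 0.2003080702929368 0.08297031936811772 tool [-0.     -0.2002 -0.0831]
75 world dy dz 0.216234379364943 0.0787028777138652 tool [ 0.     -0.2162 -0.0789]
80 world dy dz 0.23172815197563734 0.07306360566708352 tool [ 0.0001 -0.2317 -0.0733]
```

Call:
send_rows(
  moves=[0, 0, 0, 0, 0, 0, 0, 0, 0, 0, 0, 0, 0, 0, 0, 0, 0, 0, 0, 0, 0, 0, 0, 0, 0, 0, 0, 0, 0, 0],
)

```text
clock: 6.78
tool_pos: [0.6182, -0.0442, 0.223]
eef_rot: [0.999, 0.033, -0.002, -0.0]
contact_force: [0.0, 2.8, -1.3]
opening: 0.12
```

Call:
send_rows(
  moves=[0, -0.003, -0.005, 0, 0, 0, 0, -0.007, -0.01, 0, 0, 0, 0, -0.012, -0.016, 0, 0, 0, 0, -0.016, -0.021, 0, 0, 0, 0, -0.02, -0.026, 0, 0, 0],
)

```text
clock: 7.2
tool_pos: [0.6171, -0.0246, 0.2494]
eef_rot: [0.999, 0.033, -0.002, 0.0]
contact_force: [3.1, 2.5, -11.0]
opening: 0.119
```

```bash
python3 - <<'E'
from h import *
p=imaging.snapshot('wrist'); save(p['image'],'w4.png')
p=imaging.snapshot('side'); save(p['image'],'s4.png')
go([0.618,-0.0253,.249],tool(3.7))
E
```

```text
t 7.3 pos [ 0.6171 -0.0236  0.2504] open 0.12077221474875031 F [ 0.6415 -0.9434 -0.6078] q [-0.0096  0.6914 -0.0477  1.6053  0.0399  0.8492 -1.5761]
shift [0.0008 0.0018 0.0014] turn [-0.0303  0.1916  0.1678]
```

View pics/w4.png

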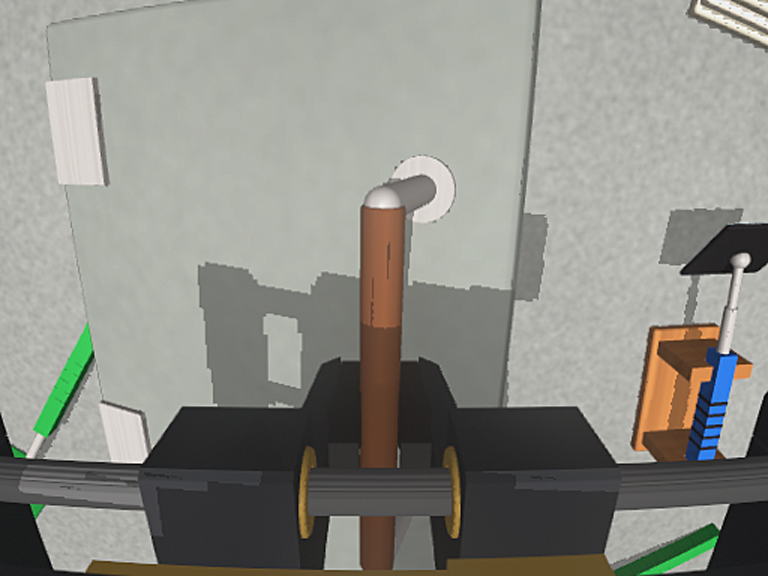

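View pics/s4.png

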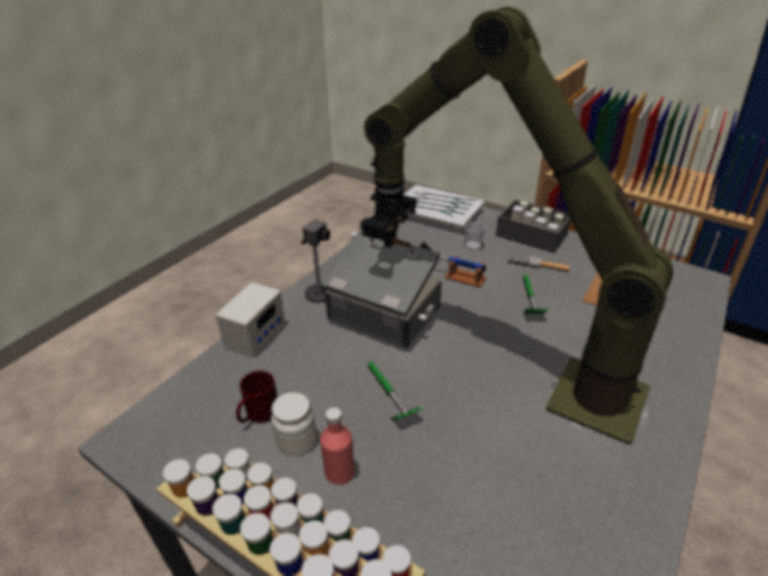

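Call:
send_rows(
  moves=[0, -0.012, -0.012, 0, 0, 0, 0, -0.024, -0.022, 0, 0, 0, 0, -0.038, -0.032, 0, 0, 0, 0, -0.052, -0.04, 0, 0, 0, 0, -0.067, -0.047, 0, 0, 0],
)

```text
clock: 7.72
tool_pos: [0.6129, 0.0436, 0.2974]
eef_rot: [0.999, 0.034, -0.001, 0.0]
contact_force: [9.2, -0.6, -19.8]
opening: 0.115
```

```bash
cat > arc.py <<'E'
from h import *
# hinge in world: from initial TCP->bar
k=np.radians(3.7); ex=np.array([np.cos(k),np.sin(k),0]); ey=np.array([-ex[1],ex[0],0])
b0=np.array([.6182,-.0448,.2171]); a0=np.radians(147.5)
hz=b0-.189*(np.cos(a0)*ey+np.sin(a0)*np.array([0,0,1.]))
s=r.get_state(); R0=R.from_quat(s['eef_rot'])
bar=s['tool_pos']+R0.apply([0,0,.006]); d=bar-hz
print('t',s['clock'],'F',s['contact_force'],'open',s['opening'],'TCP',s['tool_pos'],'hinge',hz)
a=np.arctan2(d[2],d@ey); print('rad',np.hypot(d[2],d@ey),'lid deg',157.6-np.degrees(a),'q',s['q'])
for L in range(20,100,5):
    if L<157.6-np.degrees(a)-2: continue
    aa=np.radians(157.6-L); X=hz+.189*(np.cos(aa)*ey+np.sin(aa)*np.array([0,0,1.])); X=X+ex*((bar-hz)@ex)
    print(L,R0.inv().apply(X-bar))
E
python3 arc.py
```

```text
t 7.7167 F [  9.1645  -0.5614 -19.8423] open 0.11536976665689182 TCP [0.6129 0.0436 0.2974] hinge [0.6079 0.1143 0.1156]
rad 0.18953312235483116 lid deg 45.66088380465624 q [-0.1235  0.6348 -0.0402  1.5607  0.0294  0.9494 -1.6766]
45 [-0.      0.0018  0.0013]
50 [ 0.     -0.0137 -0.0043]
55 [ 0.0001 -0.0296 -0.0086]
60 [ 0.0001 -0.0458 -0.0115]
65 [ 0.0001 -0.0622 -0.013 ]
70 [ 0.0002 -0.0787 -0.013 ]
75 [ 0.0002 -0.0952 -0.0116]
80 [ 0.0003 -0.1114 -0.0088]
85 [ 0.0003 -0.1273 -0.0046]
90 [ 0.0004 -0.1428  0.001 ]
95 [ 0.0004 -0.1578  0.008 ]
```

Call:
send_rows(
  moves=[0, -0.012, -0.004, 0, 0, 0, 0, -0.024, -0.007, 0, 0, 0, 0, -0.036, -0.01, 0, 0, 0, 0, -0.049, -0.012, 0, 0, 0, 0, -0.062, -0.013, 0, 0, 0],
)

```text
clock: 8.13
tool_pos: [0.6094, 0.1031, 0.311]
eef_rot: [0.999, 0.033, -0.001, 0.002]
contact_force: [6.4, -5.3, -8.1]
opening: 0.113
```

```bash
python3 arc.py
```

```text
t 8.1333 F [ 6.3921 -5.2658 -8.1083] open 0.1133578670010313 TCP [0.6094 0.1031 0.311 ] hinge [0.6079 0.1143 0.1156]
rad 0.18975245552075423 lid deg 64.18743350524822 q [-0.2266  0.6259 -0.0319  1.5324  0.0279  0.9859 -1.7736]
65 [ 0.     -0.0027  0.0006]
70 [ 0.     -0.0192  0.0005]
75 [ 0.     -0.0356  0.0018]
80 [ 0.     -0.0519  0.0046]
85 [ 0.     -0.0679  0.0087]
90 [ 0.0001 -0.0834  0.0143]
95 [ 0.0001 -0.0984  0.0211]
```

Call:
send_rows(
  moves=[0.001, -0.012, 0, 0, 0, 0, 0.001, -0.025, 0.001, 0, 0, 0, 0.001, -0.038, 0.002, 0, 0, 0, 0.001, -0.051, 0.004, 0, 0, 0, 0.001, -0.062, 0.007, 0, 0, 0],
)

```text
clock: 8.55
tool_pos: [0.6065, 0.1625, 0.3051]
eef_rot: [0.999, 0.031, -0.0, 0.005]
contact_force: [2.1, -6.3, -0.7]
opening: 0.12
```

```bash
python3 arc.py
```

```text
t 8.55 F [ 2.0579 -6.3289 -0.6531] open 0.11993830658102353 TCP [0.6065 0.1625 0.3051] hinge [0.6079 0.1143 0.1156]
rad 0.1897175481991722 lid deg 82.30819438827152 q [-0.3261  0.6466 -0.0245  1.5084  0.0285  0.9901 -1.8693]
85 [-0.     -0.0084  0.0031]
90 [-0.     -0.0239  0.0085]
95 [-0.0001 -0.039   0.0153]
```

Call:
send_rows(
  moves=[0, -0.009, 0.003, 0, 0, 0, 0, -0.017, 0.006, 0, 0, 0, 0, -0.024, 0.009, 0, 0, 0, 0, -0.026, 0.009, 0, 0, 0, 0, -0.026, 0.009, 0, 0, 0],
)

```text
clock: 8.97
tool_pos: [0.6053, 0.1864, 0.2965]
eef_rot: [0.999, 0.031, 0.0, 0.007]
contact_force: [3.6, -2.5, -5.9]
opening: 0.124
```

```bash
python3 arc.py; python3 - <<'E'
from h import *
p=imaging.snapshot('side'); save(p['image'],'s5.png'); 
t=imaging.snapshot('top'); save(t['image'][110:250,180:340],'t5.png',4.5)
E
```

```text
t 8.9667 F [ 3.5977 -2.4845 -5.8619] open 0.12406853567251708 TCP [0.6053 0.1864 0.2965] hinge [0.6079 0.1143 0.1156]
rad 0.1891937254880752 lid deg 90.0074637405151 q [-0.3667  0.6633 -0.0202  1.5019  0.0304  0.9806 -1.9085]
90 [0.     0.0001 0.0002]
95 [-0.     -0.015   0.0069]
```

View pics/s5.png

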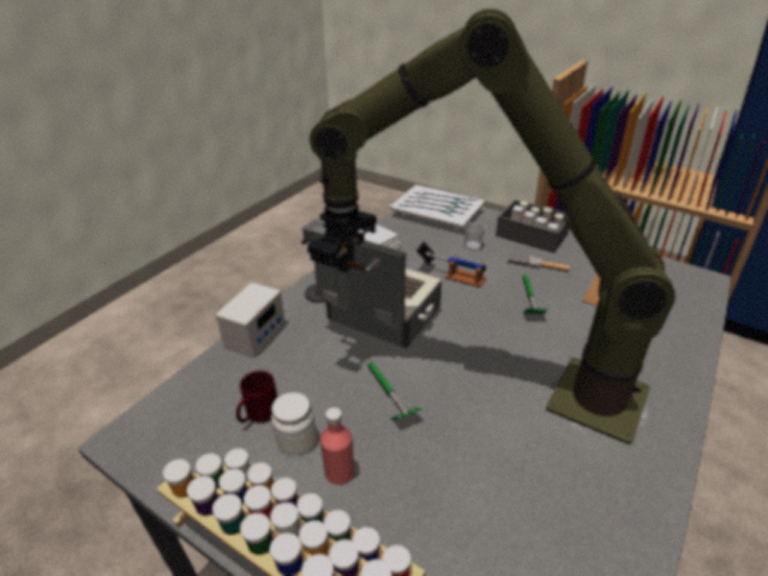

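View pics/t5.png

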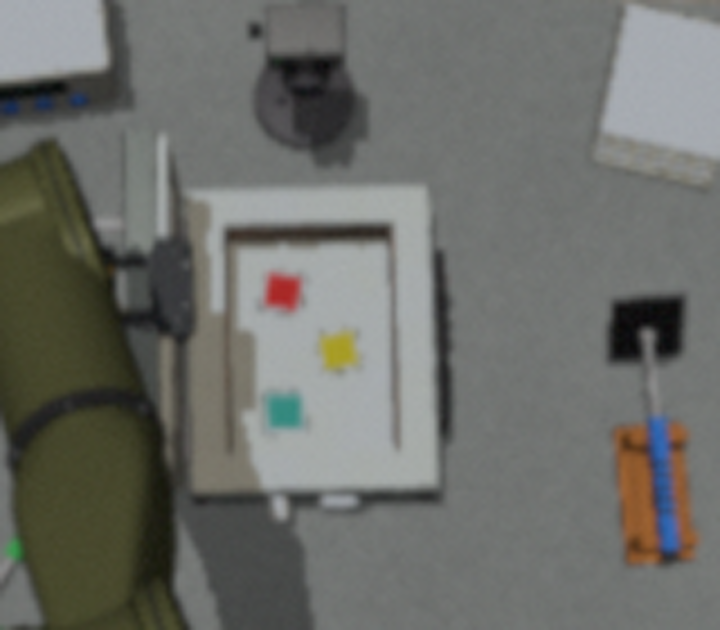

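Call:
send_rows(
  moves=[0, 0, 0, 0, 0, 0, 0, 0, 0, 0, 0, 0, 0, 0, 0, 0, 0, 0, 0, 0, 0, 0, 0, 0, 0, 0, 0, 0, 0, 0],
  claw=0.4,
)

```text
clock: 9.48
tool_pos: [0.605, 0.187, 0.2969]
eef_rot: [0.999, 0.031, 0.0, 0.006]
contact_force: [0.6, 0.2, -0.3]
opening: 0.302
```

```bash
python3 arc.py|head -2; python3 - <<'E'
from h import *
p=imaging.snapshot('side'); save(p['image'][140:240,190:310],'s6.png',6)
pts=[]
for v in range(176,215):
    for u in range(216,268):
        X=atdepth(p,(u,v))
        if X is not None: pts.append(X)
pts=np.array(pts); m=(pts[:,2]>.14)&(abs(pts[:,1]-.147)<.02)
for _ in range(6):
    A=np.c_[pts[:,0],pts[:,2],np.ones(len(pts))]
    c=np.linalg.lstsq(A[m],pts[m,1],rcond=None)[0]; res=pts[:,1]-A@c; m=(abs(res)<.004)&(pts[:,2]>.13)
print('y = a x + b z + c',c,'yaw',np.degrees(np.arctan(c[0])),'lean toward +y deg',np.degrees(np.arctan(c[1])),m.sum(),res[m].std(),pts[m].min(0),pts[m].max(0))
E
```

```text
t 9.4833 F [ 0.6419  0.2348 -0.291 ] open 0.30231045398233575 TCP [0.605  0.187  0.2969] hinge [0.6079 0.1143 0.1156]
rad 0.18986159090114485 lid deg 90.11868963412233 q [-0.3664  0.6625 -0.0215  1.5018  0.0299  0.9809 -1.9086]
y = a x + b z + c [ 0.0458 -0.0112  0.1225] yaw 2.6216947850590095 lean toward +y deg -0.6427151171605653 1461 0.0012307244611779147 [0.4826 0.1379 0.13  ] [0.7105 0.1561 0.301 ]
```

View pics/s6.png

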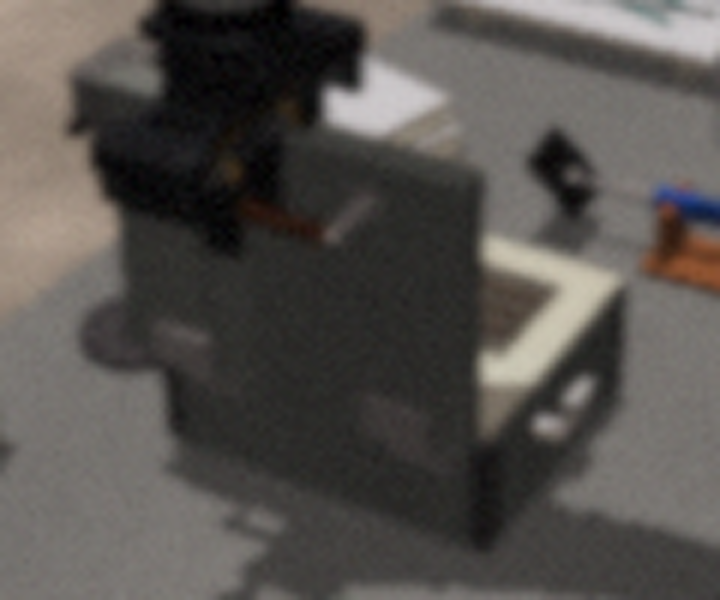

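Call:
send_rows(
  moves=[0, 0, -0.01, 0, 0, 0, 0, 0, -0.03, 0, 0, 0, 0, 0, -0.06, 0, 0, 0, 0, 0, -0.09, 0, 0, 0, 0.0, 0.0, -0.11, 0, 0, 0],
)

```text
clock: 9.95
tool_pos: [0.6055, 0.1886, 0.4107]
eef_rot: [0.999, 0.031, 0.002, 0.005]
contact_force: [0.4, 0.3, -0.3]
opening: 0.301
```

Call:
send_rows(
  moves=[0, 0.03, -0.005, 0, 0, 0, 0, 0.07, -0.005, 0, 0, 0, 0, 0.11, -0.005, 0, 0, 0, -0.01, 0.15, -0.005, 0, 0, 0, -0.02, 0.19, -0.005, 0, 0, 0],
)

```text
clock: 10.37
tool_pos: [0.5971, -0.004, 0.4185]
eef_rot: [0.999, 0.031, 0.003, 0.005]
contact_force: [0.6, -0.5, -0.1]
opening: 0.298
```

Call:
send_rows(
  moves=[-0.01, 0.03, 0, 0, 0, 0, -0.02, 0.07, 0, 0, 0, 0, -0.03, 0.11, 0, 0, 0, 0, -0.04, 0.15, 0, 0, 0, 0, -0.05, 0.19, 0, 0, 0, 0],
  claw=-1,
)

```text
clock: 10.78
tool_pos: [0.5584, -0.1984, 0.4215]
eef_rot: [0.999, 0.031, 0.003, 0.005]
contact_force: [1.0, -0.2, -0.5]
opening: 0.657
```

```bash
python3 - <<'E'
from h import *
p=imaging.snapshot('top'); save(p['image'][110:250,180:340],'t7.png',4.5); np.save('top7.npy',p,allow_pickle=True)
p=imaging.snapshot('side'); save(p['image'],'s7.png'); np.save('side7.npy',p,allow_pickle=True)
p=imaging.snapshot('wrist'); save(p['image'],'w7.png'); np.save('w7.npy',p,allow_pickle=True)
go([0.5,-.28,.2],tool(6,30))
E
```

```text
t 10.9333 pos [ 0.5576 -0.2014  0.4212] open 0.7887839404706622 F [-0.1733  0.9612 -0.1905] q [ 0.2554  0.4905  0.0136  1.4414  0.0048  1.2003 -1.251 ]
shift [-0.063   0.0724  0.2219] turn [ 1.5107 29.6958 -2.6309]
```

View pics/t7.png

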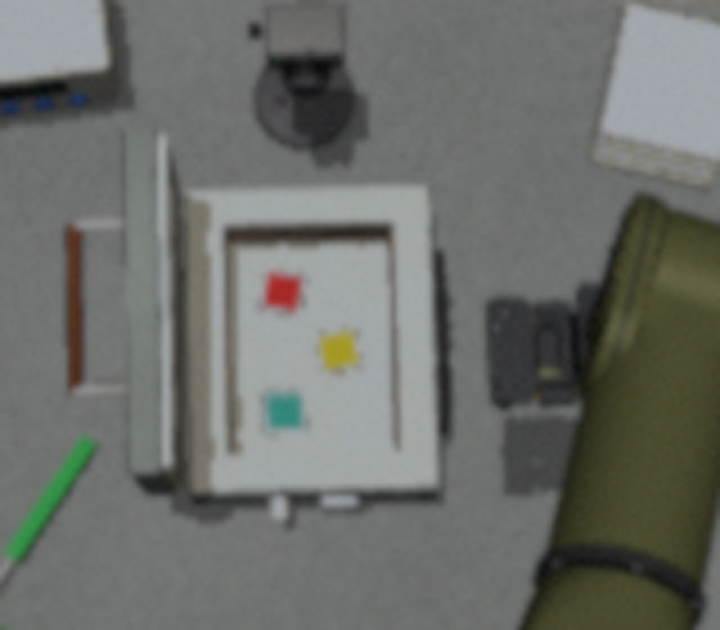

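View pics/w7.png

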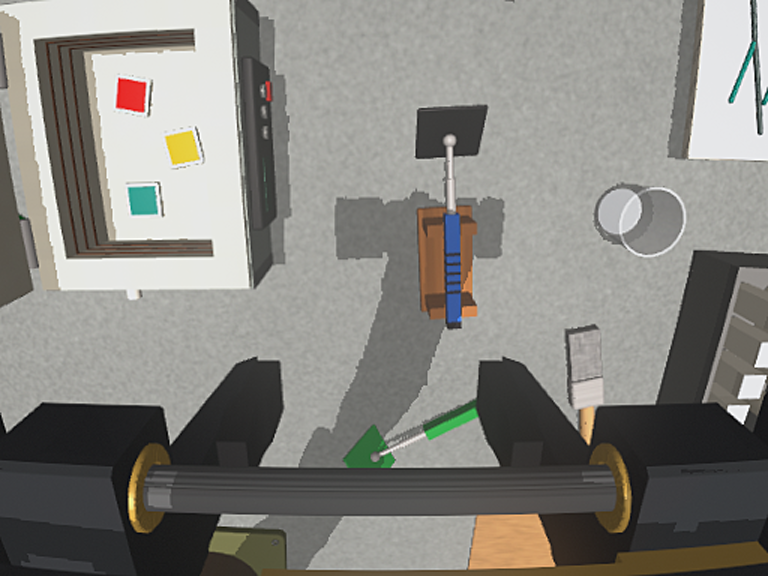

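```bash
python3 - <<'E'
from h import *
p=np.load('top7.npy',allow_pickle=True).item(); w=np.load('w7.npy',allow_pickle=True).item()
f=lambda x,y:(180+(x)/4.5-.4,110+y/4.5-.4)
for n,(x,y),z in [('rim fr cam',(429,186),.115),('rim fr rob',(440,491),.115),('rim h rob',(192,493),.115),('ch 1',(227,229),.115),('ch2',(391,226),.115),('ch3',(399,449),.115),('ch4',(232,452),.115),('red',(283,292),.041),('amber',(340,351),.041),('teal',(285,410),.041),('bar top',(74,228),.29),('bar bot',(77,388),.29)]:
    print(n,atz(p,f(x,y),z))
g=lambda x,y:(x/1.5-.2,y/1.5-.2)
print('wrist')
for n,(x,y),z in [('rim fr rob',(250,289),.115),('rim h rob',(58,291),.115),('ch fr rob',(212,256),.115),('ch h rob',(76,258),.115),('ch h cam',(36,40),.115),('ch fr cam',(194,30),.115),('red',(133,96),.041),('amber',(184,147),.041),('teal',(144,200),.041),('blue near',(453,322),.063),('blue far',(452,214),.063),('head',(450,132),.06)]:
    print(n,atz(w,g(x,y),z),atdepth(w,g(x,y)))
print(-cam(w)[0].T@cam(w)[1])
E
```

```text
rim fr cam [ 0.7436 -0.0846  0.115 ]
rim fr rob [ 0.4907 -0.0988  0.115 ]
rim h rob [0.4836 0.1027 0.115 ]
ch 1 [0.7025 0.0813 0.115 ]
ch2 [ 0.7089 -0.0539  0.115 ]
ch3 [ 0.5242 -0.0646  0.115 ]
ch4 [0.5179 0.0713 0.115 ]
red [0.6637 0.0346 0.041 ]
amber [ 0.6141 -0.0155  0.041 ]
teal [0.5622 0.0299 0.041 ]
bar top [0.6653 0.1886 0.29  ]
bar bot [0.5453 0.1813 0.29  ]
wrist
rim fr rob [ 0.4951 -0.0964  0.115 ] [ 0.457  -0.0684 -0.0004]
rim h rob [0.4851 0.088  0.115 ] [ 0.4441  0.1661 -0.0009]
ch fr rob [ 0.5247 -0.0629  0.115 ] [ 0.524  -0.062   0.1122]
ch h rob [0.518  0.0652 0.115 ] [0.5176 0.066  0.1137]
ch h cam [0.7053 0.0821 0.115 ] [0.7059 0.0844 0.1115]
ch fr cam [ 0.712  -0.0548  0.115 ] [ 0.7129 -0.053   0.1098]
red [0.6639 0.0333 0.041 ] [0.6639 0.0333 0.0409]
amber [ 0.6161 -0.0158  0.041 ] [ 0.6161 -0.0159  0.0414]
teal [0.562  0.0293 0.041 ] [0.5619 0.0296 0.0403]
blue near [ 0.4507 -0.2953  0.063 ] [ 0.4505 -0.2954  0.0625]
blue far [ 0.564  -0.2836  0.063 ] [ 0.5633 -0.2844  0.0585]
head [ 0.6413 -0.2753  0.06  ] [ 0.6413 -0.2752  0.0609]
[ 0.636  -0.2001  0.5421]
```

```bash
cat > grip.py <<'E'
from h import *
import sys
Rt=tool(6.1,25); c=np.array([.507,-.290,.055]); pre=float(sys.argv[1])
go(c-Rt.apply([0,0,.006])+[0,0,pre],Rt)
E
python3 grip.py .1
```

```text
t 10.9333 pos [ 0.5576 -0.2014  0.4212] open 0.7887839404706622 F [-0.1733  0.9612 -0.1905] q [ 0.2554  0.4905  0.0136  1.4414  0.0048  1.2003 -1.251 ]
shift [-0.0593  0.0824  0.2616] turn [ 1.4117 24.6973 -2.7833]
```

Call:
send_rows(
  moves=[-0.009, 0.012, 0.036, 0.2, 4, -0.4, -0.018, 0.024, 0.072, 0.5, 8, -0.9, -0.027, 0.037, 0.11, 0.7, 12, -1.3, -0.035, 0.049, 0.146, 0.9, 16, -1.7, -0.043, 0.06, 0.182, 1.1, 20, -2.2],
)

```text
clock: 11.35
tool_pos: [0.5206, -0.264, 0.2419]
eef_rot: [0.983, 0.049, 0.177, -0.007]
contact_force: [-0.1, 0.5, -1.8]
opening: 0.998
```

```bash
python3 grip.py .08
```

```text
t 11.35 pos [ 0.5206 -0.264   0.2419] open 0.9976819957716261 F [-0.1042  0.4913 -1.7982] q [ 0.645   0.5935 -0.246   1.985  -0.1737  0.2746 -0.851 ]
shift [-0.0529  0.0242  0.0886] turn [ 0.367   4.569  -0.3665]
```

```bash
python3 - <<'E'
from h import *
from scipy.optimize import least_squares
D=np.array([(.625,.263,.69,1.566,.9025),(.607,.2946,.625,1.5919,.9241),(.6195,.223,.7279,1.6239,.7949),(.5445,.2944,.5432,1.7739,.8345),(.593,.4212,.4905,1.4414,1.2003),(.634,.2965,.6633,1.5019,.9806),(np.hypot(.5206,.264),.2419,.5935,1.985,.2746)])
def fk(P,q):
    L1,L2,L3,h,e=P; a,b,c=q[...,0],q[...,1],q[...,2]
    s=a+b; t=s+c
    return np.stack([L1*np.sin(a)+L2*np.sin(s)+L3*np.sin(t)+e*np.cos(s), h+L1*np.cos(a)+L2*np.cos(s)+L3*np.cos(t)-e*np.sin(s)],-1)
f=lambda P:(fk(P,D[:,2:])-D[:,:2]).ravel()
o=least_squares(f,[.45,.4,.3,.3,0]); print(o.x,abs(o.fun).max())
P=o.x
for nm,r0,z0,t in [('pre',.584,.14,25),('grasp25',.584,.06,25),('grasp15',.584,.06,15),('hold33',.475,.206,33.2),('hold23',.475,.206,23.2),('hold8',.475,.206,8.2)]:
    T=np.pi-np.radians(t)
    g=lambda q:np.r_[fk(P,np.array([q[0],q[1],T-q[0]-q[1]]))-[r0,z0]]
    s=least_squares(g,[.6,1.8]); print(nm,s.x,T-s.x.sum(),abs(s.fun).max())
E
```

```text
[0.586  0.3414 0.3    0.3367 0.0134] 0.003082872260842362
pre [0.7858 2.1913] -0.27190602119629004 1.7027379506373563e-10
grasp25 [0.96   2.2093] -0.46399054523899563 2.133486720623523e-08
grasp15 [0.9252 2.0648] -0.11024264807986794 1.6893941801043866e-10
hold33 [0.6751 2.5905] -0.7034823359798485 1.2961853812498703e-14
hold23 [0.5944 2.424 ] -0.2817119132019905 6.710533795306617e-10
hold8 [0.5817 2.1921] 0.22467622832584144 1.630917623174355e-13
```

The fitted arm model shows joint 6 would run out of range if I tilted the grasp, so I'll grip vertically instead.

```bash
sed -i 's/tool(6.1,25)/tool(6.1,0)/' grip.py; python3 grip.py .07
```

```text
t 11.35 pos [ 0.5206 -0.264   0.2419] open 0.9976819957716261 F [-0.1042  0.4913 -1.7982] q [ 0.645   0.5935 -0.246   1.985  -0.1737  0.2746 -0.851 ]
shift [-0.0538  0.0241  0.0983] turn [  0.2804 -20.4308  -0.4395]
```

Call:
send_rows(
  moves=[-0.011, 0.005, 0.02, 0, -4, 0, -0.022, 0.01, 0.04, 0, -8, 0, -0.033, 0.015, 0.06, 0.1, -13, -0.2, -0.044, 0.02, 0.08, 0.2, -17, -0.3, -0.054, 0.024, 0.098, 0.3, -20.4, -0.4],
)

```text
clock: 11.77
tool_pos: [0.5086, -0.2884, 0.1307]
eef_rot: [0.999, 0.054, -0.0, -0.0]
contact_force: [0.1, 0.6, 1.2]
opening: 0.998
```

```bash
python3 - <<'E'
from h import *
p=imaging.snapshot('wrist'); p=imaging.snapshot('wrist'); save(p['image'],'w8.png')
E
python3 grip.py 0
```

```text
t 11.8667 pos [ 0.5083 -0.287   0.1287] open 1.0010215594363876 F [ 0.2666  0.2115 -0.6729] q [ 0.4148  0.8246  0.0369  1.8046 -0.0586  0.517  -0.9697]
shift [-0.0015  0.0031  0.0677] turn [-0.1961  0.1134  0.2131]
```

View pics/w8.png

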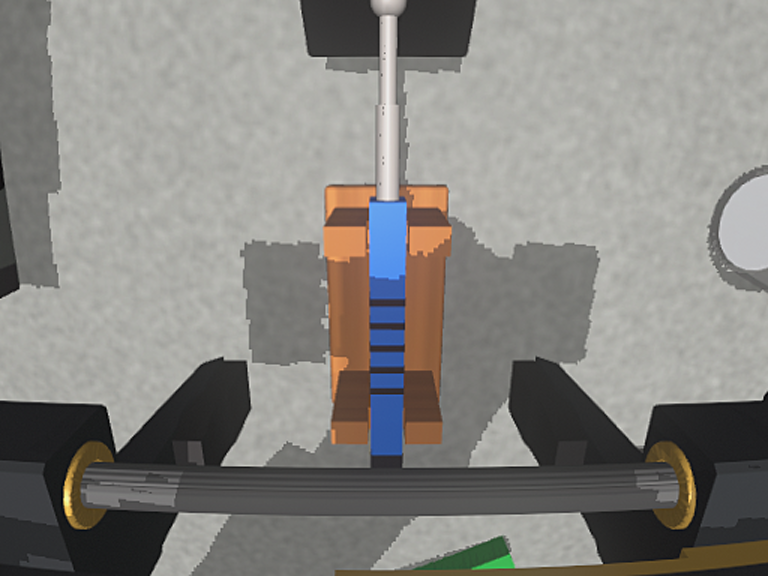

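```bash
python3 - <<'E'
from h import *
p=imaging.snapshot('wrist')
for n,u,z in [('farwall near edge',(350,255),.059),('farwall far edge',(350,224),.059),('nearwall far edge',(350,420),.059),('nearwall near',(350,443),.059),('blue far end',(388,199),.063),('blue near',(386,456),.063)]:
    print(n,atz(p,(u[0]/1.5-.2,u[1]/1.5-.2),z))
E
```

```text
farwall near edge [ 0.54   -0.2713  0.059 ]
farwall far edge [ 0.5524 -0.2701  0.059 ]
nearwall far edge [ 0.4642 -0.2783  0.059 ]
nearwall near [ 0.4519 -0.2794  0.059 ]
blue far end [ 0.5642 -0.2836  0.063 ]
blue near [ 0.4497 -0.2962  0.063 ]
```

Call:
send_rows(
  moves=[-0.002, 0.002, 0.015, 0, 0, 0, -0.004, 0.003, 0.03, 0, 0, 0, -0.004, 0.003, 0.045, 0, 0, 0, -0.004, 0.003, 0.06, 0, 0, 0.2, -0.004, 0.003, 0.068, 0, 0, 0.2],
)

```text
clock: 12.33
tool_pos: [0.5045, -0.2902, 0.0629]
eef_rot: [0.999, 0.053, 0.001, -0.002]
contact_force: [-0.8, -0.4, 0.5]
opening: 1.001
```

Call:
send_rows(
  moves=[0, 0, 0, 0, 0, 0, 0, 0, 0, 0, 0, 0, 0, 0, 0, 0, 0, 0, 0, 0, 0, 0, 0, 0, 0, 0, 0, 0, 0, 0],
)

```text
clock: 12.75
tool_pos: [0.505, -0.2905, 0.0639]
eef_rot: [0.999, 0.053, 0.002, -0.001]
contact_force: [-0.3, -0.4, 1.1]
opening: 0.996
```

```bash
python3 grip.py 0
```

```text
t 12.75 pos [ 0.505  -0.2905  0.0639] open 0.9958809534237055 F [-0.329  -0.3875  1.1222] q [ 0.4315  0.9289  0.0235  1.8302 -0.0614  0.381  -0.9631]
shift [ 0.002  -0.0003  0.0029] turn [-0.1242 -0.2347 -0.0706]
```

Call:
send_rows(
  moves=[0, 0, 0.003, 0, 0, 0, 0, 0, 0.003, 0, 0, 0, 0, 0, 0.003, 0, 0, 0, 0, 0, 0.003, 0, 0, 0, 0, 0, 0.003, 0, 0, 0],
  claw=1,
  grip_force=45,
)

```text
clock: 13.17
tool_pos: [0.5051, -0.2905, 0.0608]
eef_rot: [0.999, 0.053, 0.002, -0.001]
contact_force: [0.1, 0.6, 0.3]
opening: 0.649
```

Call:
send_rows(
  moves=[0, 0, 0, 0, 0, 0, 0, 0, 0, 0, 0, 0, 0, 0, 0, 0, 0, 0, 0, 0, 0, 0, 0, 0, 0, 0, 0, 0, 0, 0],
)

```text
clock: 13.58
tool_pos: [0.505, -0.2905, 0.0608]
eef_rot: [0.999, 0.053, 0.002, -0.001]
contact_force: [-0.3, 1.0, 0.0]
opening: 0.264
```

Call:
send_rows(
  moves=[0, 0, 0, 0, 0, 0, 0, 0, 0, 0, 0, 0, 0, 0, 0, 0, 0, 0, 0, 0, 0, 0, 0, 0, 0, 0, 0, 0, 0, 0],
)

```text
clock: 14.0
tool_pos: [0.5051, -0.2905, 0.0608]
eef_rot: [0.999, 0.053, 0.002, -0.001]
contact_force: [0.1, -0.5, -1.2]
opening: 0.147
```

```bash
python3 - <<'E'
from h import *
p=imaging.snapshot('wrist'); save(p['image'],'w9.png')
E
python3 grip.py 0
```

```text
t 14.05 pos [ 0.505  -0.2905  0.0608] open 0.1473793940128503 F [-0.7035 -0.6036 -0.5716] q [ 0.4317  0.9341  0.023   1.8304 -0.0614  0.3756 -0.9631]
shift [ 0.002  -0.0003 -0.0002] turn [-0.1277 -0.2293 -0.0693]
```

View pics/w9.png

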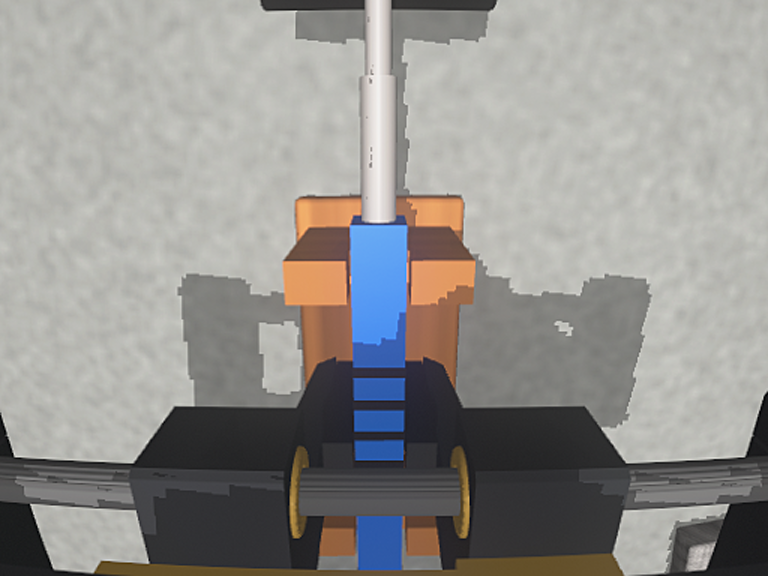

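Call:
send_rows(
  moves=[0, 0, -0.006, 0, 0, 0, 0, 0, -0.018, 0, 0, 0, 0, 0, -0.035, 0, 0, 0, 0, 0, -0.055, 0, 0, 0, 0, 0, -0.075, 0, 0, 0],
)

```text
clock: 14.47
tool_pos: [0.5045, -0.2906, 0.1374]
eef_rot: [0.999, 0.053, 0.002, -0.001]
contact_force: [-0.2, 0.6, -1.4]
opening: 0.149
```

Call:
send_rows(
  moves=[0, 0, -0.02, 0, 0, 0, 0, 0, -0.045, 0, 0, 0, 0, 0, -0.07, 0, 0, 0, 0, 0, -0.1, 0, 0, 0, 0, 0, -0.12, 0, 0, 0],
)

```text
clock: 14.88
tool_pos: [0.5044, -0.2913, 0.261]
eef_rot: [0.999, 0.052, 0.003, -0.0]
contact_force: [0.2, 0.3, -0.6]
opening: 0.148
```

```bash
python3 - <<'E'
from h import *
p=imaging.snapshot('wrist'); s=r.get_state(); p=imaging.snapshot('wrist'); save(p['image'],'w10.png')
R0=R.from_quat(s['eef_rot']); z=s['tool_pos'][2]-.006+.008; print(s['tool_pos'],s['clock'],s['opening'],s['contact_force'])
for u in [(379,219),(377,75)]:
    X=atdepth(p,(u[0]/1.5,u[1]/1.5+3)); print(X,R0.inv().apply(X-s['tool_pos']))
X=atz(p,(379/1.5,219/1.5),z); print(X,R0.inv().apply(X-s['tool_pos']))
q=imaging.snapshot('side'); save(q['image'][100:260,200:400],'s10.png',4)
for v in range(0,40,4): print(v,p['depth'][v,200:300:12])
E
```

```text
[ 0.5061 -0.2923  0.2643] 14.9333 0.15145256907621113 [ 0.0105 -1.5179  0.9465]
[ 0.5644 -0.2859  0.2652] [ 0.0587 -0.0003 -0.0002]
[ 0.5979 -0.2819  0.2628] [ 0.0924 -0.0008  0.0026]
[ 0.5657 -0.2858  0.2663] [ 0.06   -0.0003 -0.0013]
0 [0.1262 0.1262 0.1257 0.1264 0.1093 0.1099 0.1262 0.1278 0.127 ]
4 [0.126  0.1282 0.1273 0.1279 0.1101 0.1106 0.1272 0.1285 0.    ]
8 [0.3433 0.3406 0.3422 0.3423 0.1106 0.1113 0.3402 0.3409 0.3421]
12 [0.3431 0.3437 0.3425 0.3428 0.1112 0.1116 0.3416 0.3421 0.3434]
16 [0.3424 0.3452 0.3449 0.3443 0.1108 0.1112 0.3429 0.344  0.3444]
20 [0.3456 0.3453 0.346  0.3454 0.1104 0.1122 0.346  0.3441 0.3449]
24 [0.3471 0.3463 0.346  0.3454 0.1118 0.1129 0.3468 0.3462 0.3468]
28 [0.3481 0.3483 0.3475 0.3492 0.1114 0.1132 0.3486 0.3485 0.3483]
32 [0.3494 0.3488 0.348  0.3489 0.1127 0.1128 0.3499 0.3501 0.3489]
36 [0.3495 0.3507 0.3504 0.3519 0.1128 0.1147 0.3508 0.3518 0.3518]
```

View pics/w10.png

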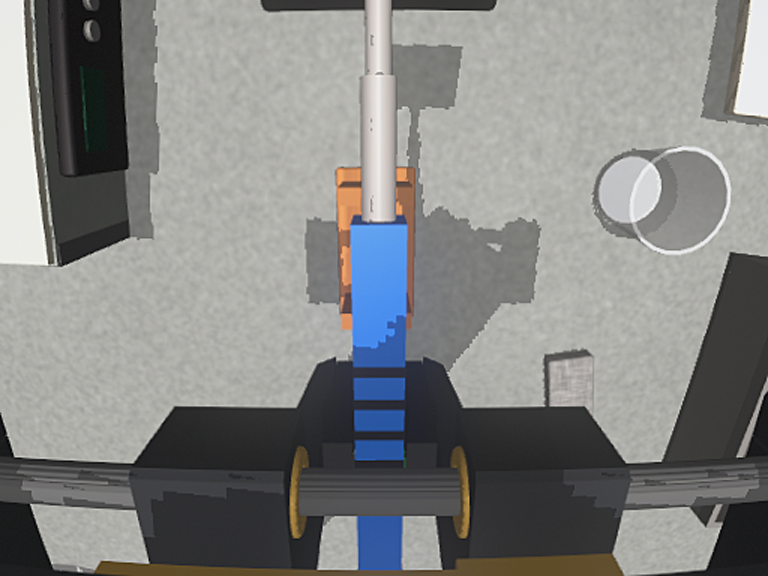

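View pics/s10.png

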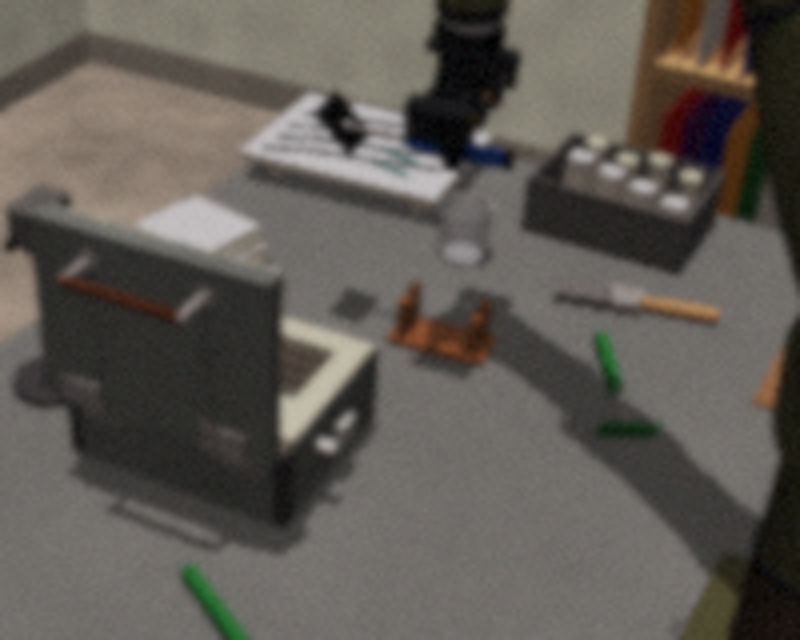

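```bash
cat > hold.py <<'E'
from h import *
import sys
k=np.radians(3.2); ex=np.array([np.cos(k),np.sin(k),0]); O=np.array([.614,.0081,0])
V=O+[0,0,.221]; Ln=V+.18*ex; T=np.array([.6638,.0342,.041])
n=(Ln-V)/.18+(T-V)/np.linalg.norm(T-V); n/=np.linalg.norm(n)
yaw=np.degrees(np.arctan2(n[1],n[0])); pit=np.degrees(np.arcsin(-n[2]))
Rt=tool(yaw,45-pit); m=np.array([.140,-.0003,.0067])
X=V-Rt.apply(m)
if __name__=='__main__':
    print('n',n,'yaw',yaw,'tilt',45-pit,'TCP',X)
    go(X+[0,0,float(sys.argv[1])],Rt)
    s=r.get_state(); R0=R.from_quat(s['eef_rot']); g=s['tool_pos']+R0.apply(m); nn=R0.apply([.7071,0,.7071])
    print('glass',g,'err mm',(g-V)*1e3,'normal err deg',np.degrees(np.arccos(min(1,nn@n))))
    a=g+0; d=(g-Ln)/np.linalg.norm(g-Ln); rf=d-2*(d@nn)*nn; t=(.041-g[2])/rf[2]; print('hits',g+rf*t,'tile',T)
E
python3 hold.py .04
```

```text
n [ 0.7917  0.1218 -0.5986] yaw 8.745812611520188 tilt 8.23113064112637 TCP [ 0.4762 -0.0134  0.2076]
t 15.0333 pos [ 0.5046 -0.2914  0.2597] open 0.1524992070652883 F [-0.8418 -0.0314 -1.8051] q [ 0.4136  0.6325  0.056   1.7152 -0.0522  0.789  -0.9705]
shift [ 0.0007 -0.2795  0.0121] turn [ 0.2089  7.8058 -2.7262]
glass [ 0.6439 -0.2764  0.254 ] err mm [  29.8822 -284.538    33.0435] normal err deg 8.080516386930958
hits [ 0.7205 -0.5996  0.041 ] tile [0.6638 0.0342 0.041 ]
```

Call:
send_rows(
  moves=[0, -0.025, 0.003, 0, 1, -0.4, 0, -0.055, 0.006, 0.1, 2, -0.8, 0, -0.085, 0.009, 0.1, 3, -1.2, 0, -0.115, 0.011, 0.1, 4, -1.6, 0, -0.145, 0.012, 0.1, 5, -2],
)

```text
clock: 15.45
tool_pos: [0.4878, -0.1456, 0.2464]
eef_rot: [0.996, 0.07, 0.046, -0.004]
contact_force: [0.5, 1.1, -1.2]
opening: 0.151
```

```bash
python3 hold.py .04
```

```text
n [ 0.7917  0.1218 -0.5986] yaw 8.745812611520188 tilt 8.23113064112637 TCP [ 0.4762 -0.0134  0.2076]
t 15.45 pos [ 0.4878 -0.1456  0.2464] open 0.15090205218914565 F [ 0.5245  1.1445 -1.2373] q [ 0.2041  0.5369  0.0235  2.0082 -0.0941  0.5127 -1.1269]
shift [ 0.0069 -0.1325 -0.0004] turn [ 0.0081  2.9391 -0.7275]
glass [ 0.6264 -0.1257  0.2526] err mm [  12.4396 -133.8228   31.6212] normal err deg 2.995247490433032
hits [ 0.7237 -0.2556  0.041 ] tile [0.6638 0.0342 0.041 ]
```

Call:
send_rows(
  moves=[0.001, -0.03, 0, 0, 0.6, -0.1, 0.003, -0.06, 0, 0, 1.2, -0.3, 0.005, -0.09, 0, 0, 1.8, -0.5, 0.007, -0.115, 0, 0, 2.4, -0.6, 0.007, -0.132, 0, 0, 2.9, -0.7],
)

```text
clock: 15.87
tool_pos: [0.4749, -0.0109, 0.2462]
eef_rot: [0.995, 0.078, 0.07, -0.006]
contact_force: [-0.1, -0.2, -1.2]
opening: 0.151
```

Call:
send_rows(
  moves=[0, 0, 0, 0, 0, 0, 0, 0, 0, 0, 0, 0, 0, 0, 0, 0, 0, 0, 0, 0, 0, 0, 0, 0, 0, 0, 0, 0, 0, 0],
)

```text
clock: 16.28
tool_pos: [0.475, -0.0124, 0.2461]
eef_rot: [0.995, 0.076, 0.07, -0.006]
contact_force: [-0.1, 0.7, -0.8]
opening: 0.147
```

```bash
python3 hold.py .0
```

```text
n [ 0.7917  0.1218 -0.5986] yaw 8.745812611520188 tilt 8.23113064112637 TCP [ 0.4762 -0.0134  0.2076]
t 16.2833 pos [ 0.475  -0.0124  0.2461] open 0.14718038871185482 F [-0.0508  0.6888 -0.7647] q [-0.1049  0.4874  0.0636  2.1479 -0.1244  0.3701 -1.3558]
shift [-0.0044  0.0012  0.0383] turn [-0.0501  0.1875  0.011 ]
glass [0.6129 0.0091 0.2591] err mm [-1.1335  1.0386 38.0721] normal err deg 0.31621979497392605
hits [0.7237 0.0518 0.041 ] tile [0.6638 0.0342 0.041 ]
```

Now I'll lower it slowly into place.

Call:
send_rows(
  moves=[-0.001, 0, 0.01, 0, 0, 0, -0.002, 0.001, 0.02, 0, 0.1, 0, -0.003, 0.001, 0.03, 0, 0.2, 0, -0.004, 0.001, 0.036, 0, 0.2, 0, -0.004, 0.001, 0.038, 0, 0.2, 0],
)

```text
clock: 16.7
tool_pos: [0.476, -0.014, 0.207]
eef_rot: [0.995, 0.075, 0.071, -0.006]
contact_force: [0.8, 0.0, 0.1]
opening: 0.153
```

Call:
send_rows(
  moves=[0, 0, 0, 0, 0, 0, 0, 0, 0, 0, 0, 0, 0, 0, 0, 0, 0, 0, 0, 0, 0, 0, 0, 0, 0, 0, 0, 0, 0, 0],
)

```text
clock: 17.12
tool_pos: [0.4763, -0.014, 0.2074]
eef_rot: [0.995, 0.075, 0.071, -0.006]
contact_force: [-0.6, -0.8, -1.3]
opening: 0.147
```

```bash
python3 hold.py 0; python3 - <<'E'
from h import *
w=imaging.snapshot('wrist'); save(w['image'],'w11.png'); np.save('w11.npy',w,allow_pickle=True)
t=imaging.snapshot('top'); save(t['image'][110:250,180:340],'t11.png',4.5); np.save('t11.npy',t,allow_pickle=True)
p=imaging.snapshot('side'); save(p['image'][110:250,180:340],'s11.png',4.5); np.save('s11.npy',p,allow_pickle=True)
s=r.get_state(); R0=R.from_quat(s['eef_rot'])
for q,pp in [('top',t),('side',p)]:
    print(q,proj(pp,s['tool_pos']+R0.apply([.14,0,.0067])), [(d['score'],px(d['point'])) for d in imaging.pinpoint('mirror_face',pp)[:3]])
E
```

```text
n [ 0.7917  0.1218 -0.5986] yaw 8.745812611520188 tilt 8.23113064112637 TCP [ 0.4762 -0.0134  0.2076]
t 17.1167 pos [ 0.4763 -0.014   0.2074] open 0.147135498446946 F [-0.5986 -0.7743 -1.3015] q [-0.0819  0.5622  0.0358  2.1882 -0.1364  0.2515 -1.3426]
shift [ 0.     -0.0006 -0.0002] turn [-0.0337  0.0455 -0.0743]
glass [0.6141 0.0074 0.2207] err mm [ 0.1392 -0.75   -0.2732] normal err deg 0.2566275343012143
hits [0.6634 0.0324 0.041 ] tile [0.6638 0.0342 0.041 ]
top [[249.5717 180.0967]] [(0.79, array([249.2928, 181.2864])), (0.47, array([172.0832, 249.6   ])), (0.42, array([302.592 , 282.7008]))]
side [[256.2395 167.7336]] [(0.52, array([269.8752, 272.7168])), (0.43, array([356.8128, 207.0144])), (0.39, array([219.8016, 155.2128]))]
```

View pics/w11.png

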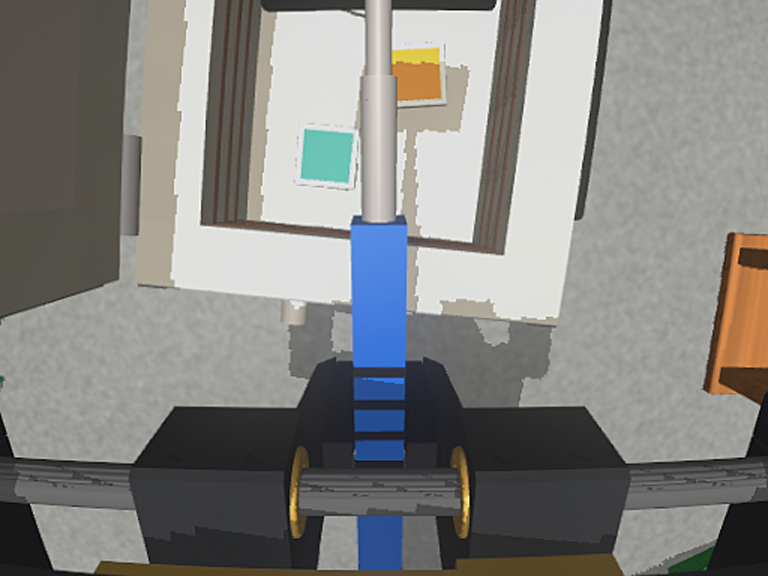

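View pics/t11.png

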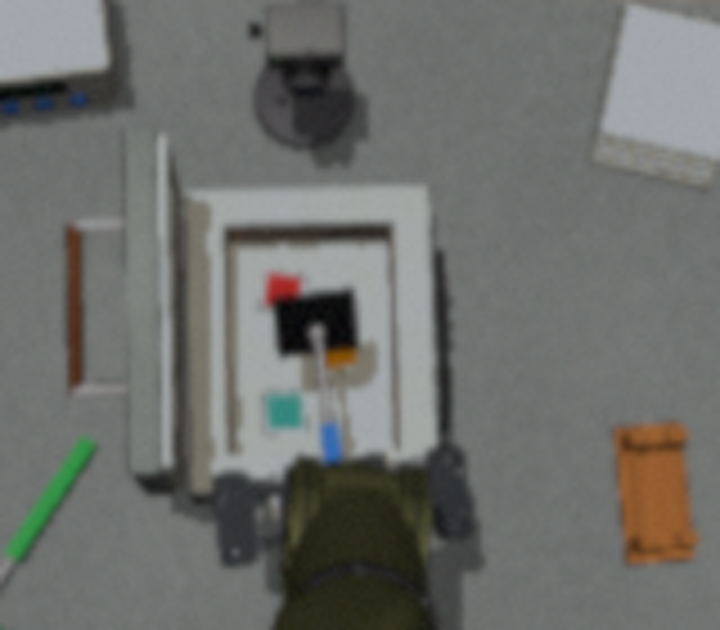

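View pics/s11.png

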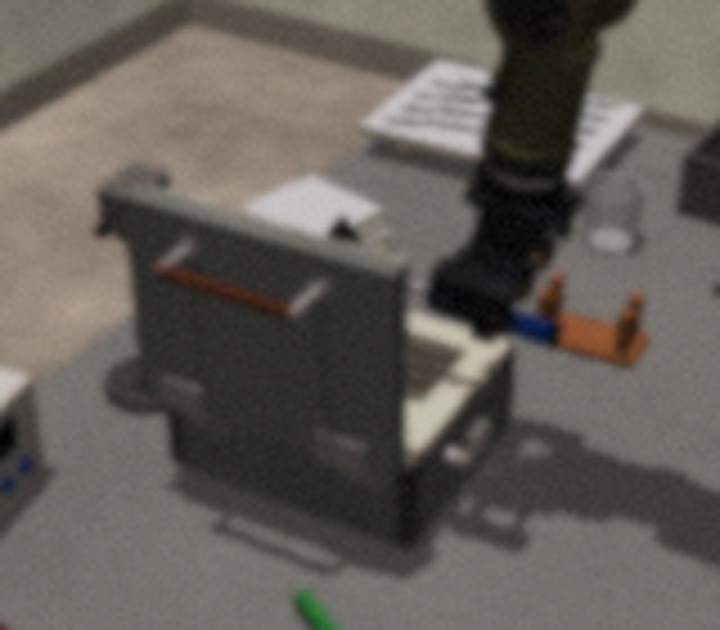

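```bash
python3 - <<'E'
from h import *
from hold import Ln,V,T,n
t=np.load('t11.npy',allow_pickle=True).item(); s=np.load('s11.npy',allow_pickle=True).item()
u=proj(t,Ln)[0]; print('lens top',u,(u-[180,110])*4.5); 
e=(Ln-V)/.18
im=cv2.resize(t['image'][105:160,220:275],None,fx=10,fy=10,interpolation=cv2.INTER_CUBIC)
for X,c in [(Ln,(255,0,0)),(Ln+.05*e,(0,255,0)),(Ln-.03*e,(0,0,255))]:
    q=((proj(t,X)[0]-[220,105]+.5)*10).astype(int); cv2.circle(im,tuple(map(int,q)),4,c,-1)
save(im,'lens.png',1)
w=np.load('w11.npy',allow_pickle=True).item()
st=r.get_state(); R0=R.from_quat(st['eef_rot'])
# predicted top edge (near frame edge) of mirror back in wrist vs seen row ~9/1.5
X=atdepth(w,(379/1.5,225/1.5)); print('blue end in tool',R0.inv().apply(X-st['tool_pos']))
for v in (205,225,250,270): 
    X=atdepth(w,(379/1.5,v/1.5+2)); print(R0.inv().apply(X-st['tool_pos']))
E
```

```text
lens top [247.8365 129.7465] [305.2641  88.8593]
blue end in tool [ 0.0586 -0.0003 -0.0015]
[ 0.0622 -0.0003  0.0021]
[ 0.0579 -0.0003 -0.0016]
[ 0.0516 -0.0002 -0.0018]
[ 0.0465 -0.0002 -0.0019]
```

View pics/lens.png

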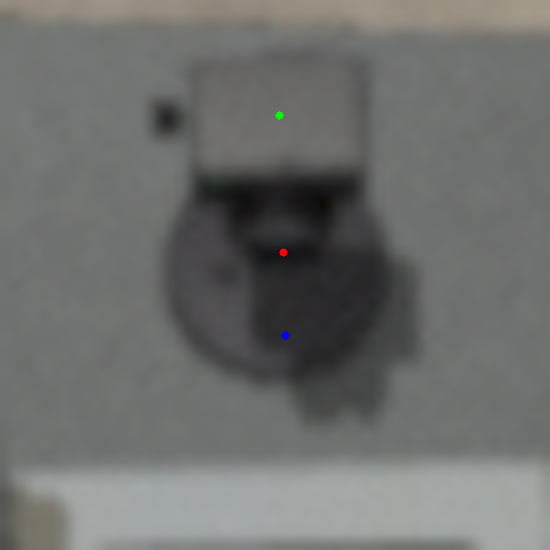

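```bash
python3 - <<'E'
from h import *
st=r.get_state(); R0=R.from_quat(st['eef_rot'])
res=[]
for i in range(3):
    w=imaging.snapshot('wrist'); st=r.get_state(); R0=R.from_quat(st['eef_rot'])
    pts=[]
    for v in range(152,238):
        for u in range(240,266,2):
            d=w['depth'][v,u]
            if d>0:
                o,dr=ray(w,(u,v)); pts.append(R0.inv().apply(o+dr*d-st['tool_pos']))
    pts=np.array(pts); A=np.c_[pts[:,:2],np.ones(len(pts))]; m=abs(pts[:,2]+.0015)<.003
    for _ in range(5):
        c=np.linalg.lstsq(A[m],pts[m,2],rcond=None)[0]; e=pts[:,2]-A@c; m=abs(e)<.0015
    print(c,'slope deg x,y',np.degrees(np.arctan(c[:2])),m.sum(),e[m].std())
p=imaging.snapshot('wrist')
Rm,t=cam(p); print('cam R in tool',R.from_matrix(R0.as_matrix().T@Rm.T).as_euler('xyz',degrees=True), R0.inv().apply(-Rm.T@t-st['tool_pos']))
E
python3 hold.py 0
```

```text
[ 0.0063 -0.0148 -0.0017] slope deg x,y [ 0.3628 -0.8505] 1098 0.0005757001722347986
[ 0.0058 -0.008  -0.0016] slope deg x,y [ 0.3302 -0.4573] 1091 0.0005799102410774496
[ 0.0067 -0.0077 -0.0016] slope deg x,y [ 0.3863 -0.4396] 1109 0.0005588111489924126
cam R in tool [-18.1841   0.0045  89.9417] [ 0.0807 -0.0004 -0.1204]
n [ 0.7917  0.1218 -0.5986] yaw 8.745812611520188 tilt 8.23113064112637 TCP [ 0.4762 -0.0134  0.2076]
t 17.5667 pos [ 0.476 -0.014  0.207] open 0.14853324787270694 F [ 0.0644 -0.5329 -1.7571] q [-0.0818  0.5629  0.0357  2.1886 -0.1363  0.2514 -1.3427]
shift [ 0.0004 -0.0005 -0.0005] turn [-0.041   0.0992 -0.0762]
glass [0.6139 0.0073 0.2202] err mm [-0.1485 -0.7561 -0.7918] normal err deg 0.2709860822837177
hits [0.6621 0.0322 0.041 ] tile [0.6638 0.0342 0.041 ]
```

Call:
send_rows(
  moves=[0, -0.0003, -0.0003, 0, 0.2, 0, 0, -0.0006, -0.0005, 0, 0.4, -0.1, 0, -0.0006, -0.0005, 0, 0.4, -0.1, 0, -0.0006, -0.0005, 0, 0.4, -0.1, 0, -0.0006, -0.0005, 0, 0.4, -0.1],
)

```text
clock: 17.98
tool_pos: [0.4758, -0.0134, 0.2075]
eef_rot: [0.994, 0.076, 0.074, -0.006]
contact_force: [1.1, -1.3, -0.8]
opening: 0.148
```

Call:
send_rows(
  moves=[0, 0, 0, 0, 0, 0, 0, 0, 0, 0, 0, 0, 0, 0, 0, 0, 0, 0, 0, 0, 0, 0, 0, 0, 0, 0, 0, 0, 0, 0],
)

```text
clock: 18.4
tool_pos: [0.4759, -0.0134, 0.2076]
eef_rot: [0.994, 0.076, 0.074, -0.006]
contact_force: [0.5, -0.3, -1.4]
opening: 0.146
```

```bash
python3 hold.py 0; python3 - <<'E'
from h import *
t=imaging.snapshot('top'); save(t['image'],'t12.png')
p=imaging.snapshot('side'); save(p['image'],'s12.png')
E
python3 hold.py 0|tail -3
```

```text
n [ 0.7917  0.1218 -0.5986] yaw 8.745812611520188 tilt 8.23113064112637 TCP [ 0.4762 -0.0134  0.2076]
t 18.4 pos [ 0.4759 -0.0134  0.2076] open 0.14578072110348733 F [ 0.5014 -0.2876 -1.3797] q [-0.0807  0.5605  0.0326  2.1944 -0.1369  0.2408 -1.3415]
shift [0.0003 0.     0.    ] turn [-0.0388 -0.308   0.0226]
glass [0.6136 0.0081 0.2217] err mm [-0.3831  0.0295  0.7164] normal err deg 0.3996591347834114
hits [0.6664 0.0351 0.041 ] tile [0.6638 0.0342 0.041 ]
shift [0.0003 0.     0.    ] turn [-0.0394 -0.3109  0.0239]
glass [0.6136 0.0081 0.2217] err mm [-0.384   0.0391  0.7393] normal err deg 0.40204938324909023
hits [0.6665 0.0352 0.041 ] tile [0.6638 0.0342 0.041 ]
```

View pics/t12.png

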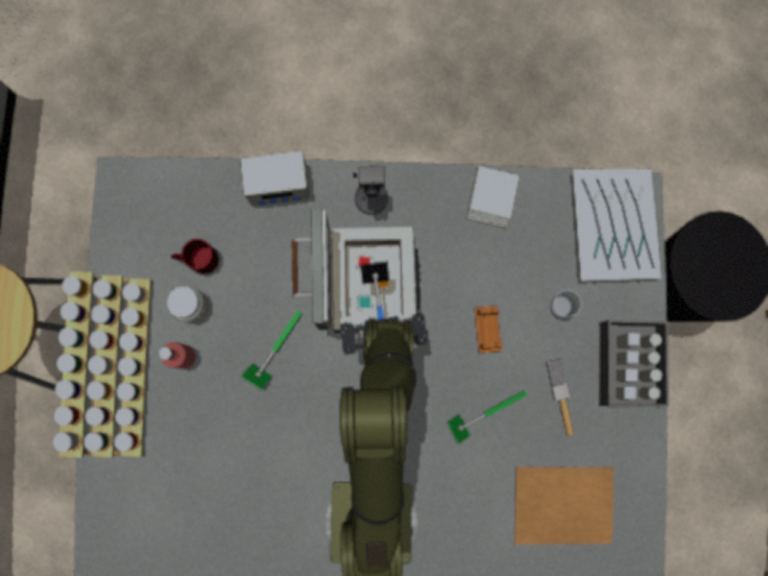

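```bash
python3 -c "
from plant import r
s=r.get_state();print(s['clock'],s['qd'].round(4));print(r.finish_job())"
```

```text
18.5 [ 0.0003  0.0013 -0.0013 -0.0014  0.0004  0.0002  0.0003]
the job is handed in; nothing more can be done
None
```

I raised the kiln's lid until it stood upright, then took the blue-handled mirror from its wooden rest. It is now held over the middle of the chamber, angled for the red tile, which is in the place nearest the camera. I handed the job in at 18.5 s with the arm still and the grip holding.

**Last checks:**
- **Lid:** it stood at about 89.4° by depth readings and 90.1° by arm position. I did not measure the angle again after letting go; the later pictures show it still upright.
- **Glass position:** it is about 1 mm from the view point, judged from the arm's position. In the last top picture where I compared them, the mirror head was within about 1.5 pixels of where it should be.
- **Aim:** the reflected line of sight lands within about 3 mm of the tile's centre. This includes a 0.3° upward correction because the handle appeared to droop by about that much in the grip.
- **Rest of the bench:** the camera, tiles and other things looked unmoved in the last top picture.

**Disagreements:**
- **Lid's starting position:** the lid was about 10° open at the start, not shut.
- **Kiln's turn:** estimates ranged from 2.2° to 3.8°. I used 3.2°, and with that the predicted lens point fell on the lens in the picture.
- **Side view:** the lid hides most of the mirror from the side camera, so it gave no useful check of the mirror's position.

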